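Load three gusseted brackets in the welding jig, all to the sample's hand

TASK

Load the three loose red angle brackets into the three empty pockets of the jig, one in each, lying flat and standing exactly as the yellow sample does: upright leg along the far side of the pocket, web at the left end. Some lie mirrored on the bench: tip those, and only those, over onto their other leg first. Leave the tools and offcuts round about where they are.

Things in the scene. Friction and masses are not known exactly. Their poses are not given: they have to be found in the camera images.
- bracket_a: loose red angle bracket, 90 mm long, 0.35 kg: two 60 mm legs, 8 mm thick, at a right angle; a triangular web closes one end. Origin: middle of the outer heel edge, where the legs meet. Own y: along the heel to the web end; one leg x = -60..0, z = 0..8 mm, the other x = -8..0, z = 0..60 mm. Starts on either leg: own z up = lies as the sample; own x down = mirrored
- bracket_a_web_end (a point): the outer heel corner of bracket_a at its web end (own y = +45 mm). Tipped a quarter turn over its heel edge the bracket lies in the other hand; past 45 degrees it falls over by itself
- bracket_b: a second bracket, the same in every way as bracket_a, own axes too
- bracket_b_web_end (a point): the outer heel corner of bracket_b at its web end (own y = +45 mm). Tipped a quarter turn over its heel edge the bracket lies in the other hand; past 45 degrees it falls over by itself
- bracket_c: a third bracket, the same in every way as bracket_a, own axes too
- bracket_c_web_end (a point): the outer heel corner of bracket_c at its web end (own y = +45 mm). Tipped a quarter turn over its heel edge the bracket lies in the other hand; past 45 degrees it falls over by itself
- jig: fixed jig: 166 x 226 mm plywood board, top at 6 mm; dark steel rims 6 mm wide, tops at 16 mm, bound 2 x 2 pockets, 68 (x) x 98 mm (y) inside. Origin: centre of its underside; x away from the robot, y left, z up. Far left pocket (x +37, y +52 mm) holds the fixed yellow sample bracket: upright leg along the far rim, other leg towards the robot, web at the left
- nest1 (a point): far right pocket, floor level: where a centred bracket's origin belongs (the bracket's axes then agree with the jig's); the pocket leaves about 4 mm of play each way
- nest1_web_end (a point): far right pocket, floor level: where that bracket's outer heel corner at the web end belongs, 45 mm to the left of nest1
- nest2 (a point): near left pocket, floor level: where a centred bracket's origin belongs (the bracket's axes then agree with the jig's); the pocket leaves about 4 mm of play each way
- nest2_web_end (a point): near left pocket, floor level: where that bracket's outer heel corner at the web end belongs, 45 mm to the left of nest2
- nest3 (a point): near right pocket, floor level: where a centred bracket's origin belongs (the bracket's axes then agree with the jig's); the pocket leaves about 4 mm of play each way
- nest3_web_end (a point): near right pocket, floor level: where that bracket's outer heel corner at the web end belongs, 45 mm to the left of nest3
- thermos: bystander, loose: steel flask with a black cup, standing upright, 72 mm across, 206 mm tall; origin at the centre of its foot
- tape_measure: bystander, loose: yellow tape measure standing on edge, 39 x 90 x 62 mm tall (long along its own y); origin at the centre of its underside
- tube_cut: bystander, loose: square steel tube offcut lying down, 40 x 110 x 40 mm tall (long along its own y); origin at the centre of its underside
- pliers: bystander, loose: red-handled pliers lying flat, 54 x 181 x 12 mm tall (long along their own y); origin at the centre of the underside
- weld_magnet: bystander, loose: flat red triangular welding magnet, 82 x 104 x 16 mm tall (long along its own y); origin at the centre of its underside. (Fixed near it: a pile of papers, 36 mm high, over x < 0.53, y < -0.2 m, its corner reaching to x 0.44, y -0.14 m; a bench vice at x > 0.6, y < -0.35 m)

How it is judged (in metres and radians):
At the end, for the whole second after the job is handed in: Each of the three brackets lies at rest in a pocket of the jig of its own, its origin and its web-end heel corner each within 9 mm (in plan) of that pocket's two points, its own z axis within 0.06 rad of vertical and its heel no more than 10 mm above the jig's underside (seated on the 6 mm floor) (((horizontal distance between bracket_a and nest1 below 0.009 m and horizontal distance between bracket_a_web_end and nest1_web_end below 0.009 m) or (horizontal distance between bracket_a and nest2 below 0.009 m and horizontal distance between bracket_a_web_end and nest2_web_end below 0.009 m) or (horizontal distance between bracket_a and nest3 below 0.009 m and horizontal distance between bracket_a_web_end and nest3_web_end below 0.009 m)) and angle between each of bracket_a, bracket_b, bracket_c's own z axis and vertical below 0.06 rad and z of each of bracket_a, bracket_b, bracket_c in the frame of jig below 0.01 m and linear speed of each of bracket_a, bracket_b, bracket_c below 0.02 m/s and ((horizontal distance between bracket_b and nest1 below 0.009 m and horizontal distance between bracket_b_web_end and nest1_web_end below 0.009 m) or (horizontal distance between bracket_b and nest2 below 0.009 m and horizontal distance between bracket_b_web_end and nest2_web_end below 0.009 m) or (horizontal distance between bracket_b and nest3 below 0.009 m and horizontal distance between bracket_b_web_end and nest3_web_end below 0.009 m)) and ((horizontal distance between bracket_c and nest1 below 0.009 m and horizontal distance between bracket_c_web_end and nest1_web_end below 0.009 m) or (horizontal distance between bracket_c and nest2 below 0.009 m and horizontal distance between bracket_c_web_end and nest2_web_end below 0.009 m) or (horizontal distance between bracket_c and nest3 below 0.009 m and horizontal distance between bracket_c_web_end and nest3_web_end below 0.009 m))); the robot touches nothing.
It fails at once if the bracket that already lies in the sample's hand (bracket_a) is tipped over (angle between bracket_a's own z axis and vertical above 0.8 rad).
It fails at once if a bystander (thermos, tape measure, tube offcut, pliers or magnet) is shoved over 30 mm from its place (distance of any of thermos, tape_measure, tube_cut, pliers, weld_magnet from where it was at the start of the episode above 0.03 m).
It fails at once if the thermos, the tape measure or the tube offcut is knocked over (angle between any of thermos, tape_measure, tube_cut's own z axis and vertical above 0.5 rad).
It also fails if it takes over 72 s, if anything falls off the work surface, if the arm or the gripper's body presses on something with over 40 N, if the wrist force passes 120 N, or if a joint passes its speed limit or range.

ROBOT

A 6-joint arm with a two-finger parallel gripper is mounted at the origin on the work surface; the furniture and walls round the work are solid. World frame = base frame: x ahead of the robot, y to its left, z up, the work surface at z = 0. Lengths are in mm, angles in rad, forces in N, time in s.
With the tool pointing down it reaches from about 375 to 925 mm from the base axis. Payload 5.7 kg.
Tool frame: the origin (TCP) lies midway between the tips of the shut fingers; the grasp point (between the pads) lies 19 mm behind it; z points along the fingers, y is the direction in which the jaws open and shut (so a half turn about z gives the same grasp; the last joint's range is limited). The gripper opens to 85 mm and grips with 20 to 120 N. Pads are 22 mm wide; open, the fingers measure 114 mm over their backs; the gripper's body (76 mm by 85 mm) begins 54 mm behind the grasp point. The pads swing forward as they close: fully open they stand 13 mm farther back than shut.
Start: joints at [-1.252, 0.359, 1.51, -0, 1.272, -0.115], TCP at [252.174, -544.4, 231.267] pointing down, gripper open.
Joint ranges: [-2.97, 2.97], [-1.01, 2.36], [0.21, 2.38], [-0.96, 4.11], [0.2, 2.71], [-2.98, 2.98]. Speed limits (rad/s): [2.39, 2.39, 3.14, 3.14, 3.14, 3.14].

INTERFACE

Orientations are given as a unit quaternion [w, x, y, z].
In Python, from station import arm gives the robot as it stands.
- The arm moves only by the tool carry_out, never from a script. Its argument "deltas" is a list of rows, each an object with "grip": the opening in per cent of the stroke, from 0 (shut) to 100 (fully open); "delta_pos": the shift along the tool's x, y, z in cm, a list of three; "twist": the turn, a rotation vector about the tool's x, y, z in rad, a list of three. A call has 1 to 12 rows; each row is the pose to reach, as a shift and turn from the pose measured when the call began, along the tool's axes at that moment; what a row does not reach only later rows make up. A row lasts 1/12 s, in which the tool goes at most 41.7 mm and 7.16 degrees, less where a joint would pass 70% of its speed; a pose out of reach is approached as far as the arm can. A call with a gripper value outside its range is refused whole. The fingers move at their own pace and stop on an object; "squeeze" is the grip in N (left out, the last holds). Time passes only in rows, so rows that repeat a pose let the fingers close. It gives the time, the measured TCP pose, the force and the opening at its end, in the units of the state.
- arm.read_state(): the state, without advancing time (a new reading comes with each control period).
- arm.get_image(name): name is "scene" or "side" or "wrist"; returns a dict with "image" (480x640x3 uint8, red, green, blue), "mtx" (3x3 intrinsics, pixels), "view" (4x4, takes a point from world to camera coordinates). Camera axes: x right, y down, z forward; pixel columns grow to the right and rows downward; lengths in mm; the calibration is good to about 2 mm. A picture is of the moment at which its call begins. There is no depth.
- arm.hand_in(): hands the job in, once; it reports no verdict.
The state is a dict: "time_s": time; "joints": joint angles; "joint_vel": joint speeds; "joint_efforts": joint torques, N m; "position": TCP position; "orientation": TCP orientation; "force": force on the tool from outside, world axes, zero at the start; "ft_torque": the same for the moment, N m; "gripper_width": opening from 0.0 (shut) to 1.0 (fully open).
Only numpy, scipy, OpenCV 4.12 (cv2) and the standard library are available. Lean on these libraries where they do the work, as an engineer would, in place of code of your own. Each camera call takes 0.05 s, during which the arm holds its last target.

## Working session

There is one attempt and no reset: what is moved stays moved. The work goes in short steps, Python scripts to look and compute and a tool call to move; the robot and the scene stay as the last step left them, time stands still between calls to the robot, and variables do not carry over. Pictures are saved under pics/ and viewed, and the job is handed in when it is done.

Besides the shell and the picture viewer there is one more tool, called after ">>>" as a command line: name --argument value ..., lists and objects as JSON in quotes. carry_out: Moves the arm, as the interface text tells. Its arguments: {"type":"object","properties":{"deltas":{"type":"array"},"squeeze":{"type":"number"}},"required":["deltas"]}

```bash
ls; mkdir -p pics
python3 - <<'E'
from station import arm
import cv2,json
print(arm.read_state())
for n in ["scene","side","wrist"]:
    d=arm.get_image(n)
    cv2.imwrite(f"pics/{n}0.png",cv2.cvtColor(d["image"],cv2.COLOR_RGB2BGR))
    print(n,d["mtx"].tolist(),d["view"].tolist() if hasattr(d["view"],'tolist') else d["view"])
E
```

```text
pics
{'time_s': 0.0, 'joints': array([-1.25209903e+00,  3.59501622e-01,  1.51144720e+00,  1.87801627e-05,
        1.27250545e+00, -1.15105367e-01]), 'joint_vel': array([-0.00087739,  0.00205907,  0.00025173, -0.00073633, -0.00206291,
        0.00127567]), 'joint_efforts': array([ 4.52838703e-04, -5.27613509e+01, -2.78623331e+01, -4.81010084e-04,
        1.31743541e-02,  2.43950626e-05]), 'position': array([ 251.97348626, -543.76749891,  230.44998664]), 'orientation': array([-9.26900306e-04,  9.76569157e-01,  2.15201802e-01, -8.56624462e-05]), 'force': array([-0.30029766,  0.3275232 , -0.76992764]), 'ft_torque': array([ 0.02933508, -0.0341322 , -0.02440738]), 'gripper_width': 0.9986482636913504}
scene [[538.2750400235705, 0.0, 318.6186613538252], [0.0, 538.2750400235705, 245.15781313956614], [0.0, 0.0, 1.0]] [[0.9730447914873405, 0.23026931188061697, 0.012644277970096715, -542.4667863510465], [0.1911652505812912, -0.7747070123166028, -0.6027311938481988, -185.37977411205398], [-0.12899488644729332, 0.5889015954075095, -0.7978441139702287, 1534.249317407035], [0.0, 0.0, 0.0, 1.0]]
side [[518.0160253573538, 0.0, 320.7442372921312], [0.0, 518.0160253573538, 236.69698180619525], [0.0, 0.0, 1.0]] [[0.6578162649932767, 0.7530164193526274, 0.015621577885822564, -310.07690177966185], [0.38286212696596766, -0.3164536006164877, -0.8679134233274397, -218.39119887650196], [-0.6486095537728308, 0.5769084770067155, -0.49646979355485593, 1926.966558161928], [0.0, 0.0, 0.0, 1.0]]
wrist [[331.4947649110991, 0.0, 320.7509256908078], [0.0, 331.4947649110991, 234.02511068061096], [0.0, 0.0, 1.0]] [[0.42117914089134567, -0.9069745533729325, -0.002300176514680683, -597.7677840229549], [-0.8722690946779736, -0.40575494956010016, 0.2729643701605585, -36.41434636838904], [-0.2485050457187898, -0.11296052603211112, -0.9620213936347012, 378.4545514744311], [0.0, 0.0, 0.0, 1.0]]
```

View pics/scene0.png

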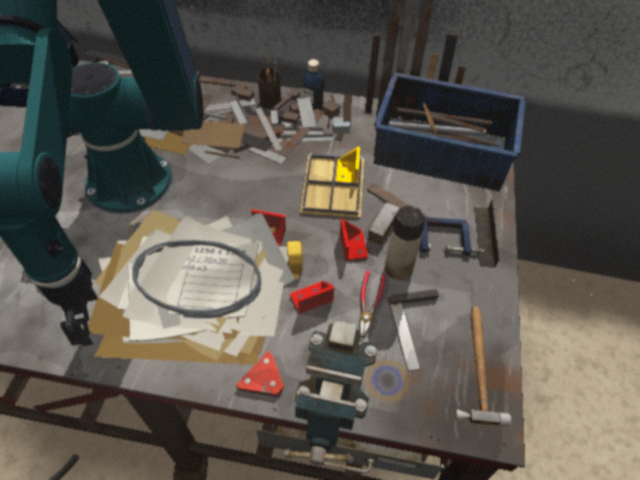

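View pics/side0.png

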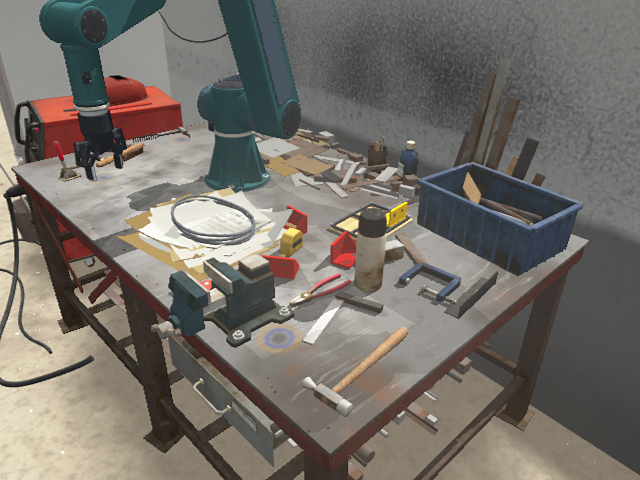

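View pics/wrist0.png

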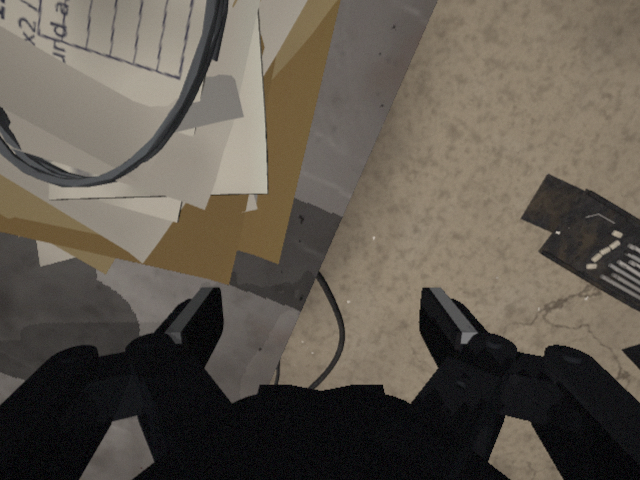

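The scene view shows brackets near (268,222), (352,240) and (312,297), the jig near (333,185), and the sample at (348,165). Next I'll zoom in.

Run:
```python
import cv2
a=cv2.imread("pics/scene0.png")[140:340,220:430]
cv2.imwrite("pics/sc_crop.png",cv2.resize(a,None,fx=3.0,fy=3.0,interpolation=cv2.INTER_CUBIC)[:600])
a=cv2.imread("pics/side0.png")[190:310,240:420]
cv2.imwrite("pics/sd_crop.png",cv2.resize(a,None,fx=4.4,fy=4.4,interpolation=cv2.INTER_CUBIC))
```

```text
(no output)
```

View pics/sc_crop.png

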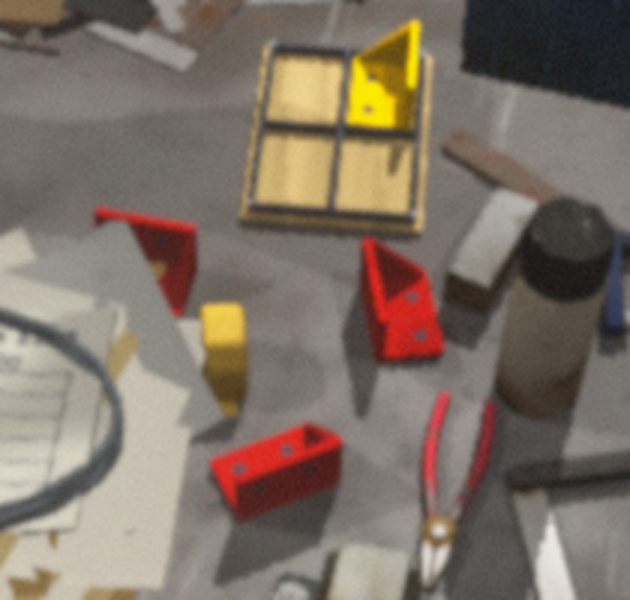

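View pics/sd_crop.png

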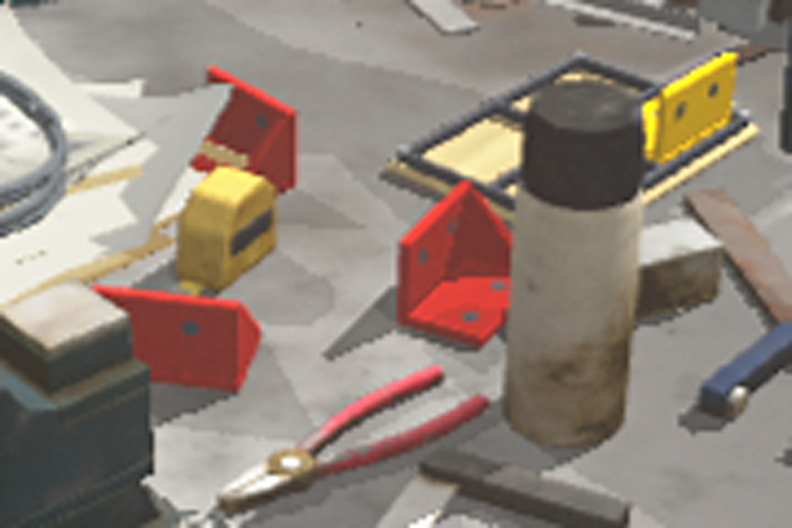

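```bash
cat > h.py <<'E'
import numpy as np, cv2
from scipy.spatial.transform import Rotation as R
try:
    from station import arm
except Exception: pass
def snap(n,f=None):
    d=arm.get_image(n); d={k:np.array(v) for k,v in d.items()}
    if f: cv2.imwrite("pics/"+f,cv2.cvtColor(d["image"],cv2.COLOR_RGB2BGR)); np.savez("pics/"+f[:-4],**d)
    return d
def load(f): return dict(np.load("pics/"+f+".npz"))
def ray(d,uv):
    V=d["view"];M=d["mtx"]
    c=-V[:3,:3].T@V[:3,3]
    r=V[:3,:3].T@np.linalg.solve(M,[uv[0],uv[1],1.]); return c,r/np.linalg.norm(r)
def plane(d,uv,z):
    c,r=ray(d,uv); return c+r*(z-c[2])/r[2]
def proj(d,p):
    V=d["view"];q=V[:3,:3]@np.array(p,float)+V[:3,3]; q=d["mtx"]@q; return q[:2]/q[2]
def tri(l):
    A=np.zeros((3,3));b=np.zeros(3)
    for d,uv in l:
        c,r=ray(d,uv);P=np.eye(3)-np.outer(r,r);A+=P;b+=P@c
    p=np.linalg.solve(A,b); return p,[np.linalg.norm((np.eye(3)-np.outer(ray(d,uv)[1],ray(d,uv)[1]))@(p-ray(d,uv)[0])) for d,uv in l]
def pose():
    s=arm.read_state(); q=s["orientation"]; return np.array(s["position"]),R.from_quat([q[1],q[2],q[3],q[0]]),s
def down(yaw):  # tool z down; tool y axis direction at angle yaw in world xy
    y=np.array([np.cos(yaw),np.sin(yaw),0]);z=np.array([0,0,-1.]);x=np.cross(y,z)
    return R.from_matrix(np.column_stack([x,y,z]))
def delta(pos,Rt):
    p,Rc,s=pose()
    dp=Rc.inv().apply(np.array(pos)-p)/10; tw=(Rc.inv()*Rt).as_rotvec()
    print("t",round(s["time_s"],2),"delta_pos cm",dp.round(2).tolist(),"twist",tw.round(3).tolist(),"rows pos",round(np.linalg.norm(dp)/4.17,1),"rot",round(np.degrees(np.linalg.norm(tw))/7.16,1))
def st():
    p,Rc,s=pose(); m=Rc.as_matrix()
    print("t",round(s["time_s"],2),"pos",p.round(1),"ydir",np.degrees(np.arctan2(m[1,1],m[0,1])).round(1),"z",m[:,2].round(3),"F",s["force"].round(1),"w",round(s["gripper_width"],3),"j",s["joints"].round(2))
E
python3 - <<'E'
from h import *
d=snap("scene","s1.png");st()
for n,uv,z in [("jig",(333,186),6),("sample",(348,165),20),("b1",(268,222),30),("b2",(352,240),20),("b3",(312,297),30),("thermos base",(398,268),0),("tape top",(294,247),62),("tube",(383,220),20)]:
    print(n,plane(d,uv,z).round())
E
```

```text
t 0.2 pos [ 252.  -544.   230.8] ydir -65.1 z [-0.     0.001 -1.   ] F [-1.7 -0.3 -0.4] w 1.001 j [-1.25  0.36  1.51  0.    1.27 -0.12]
jig [572. 113.   6.]
sample [599. 192.  20.]
b1 [439. -76.  30.]
b2 [663. -74.  20.]
b3 [ 605. -271.   30.]
thermos base [ 792. -118.    0.]
tape top [ 533. -162.   62.]
tube [730.  12.  20.]
```

Run:
```python
from h import *
d=load("s1")
p,Rc,s=pose()
w=snap("wrist");V=w["view"];c=-V[:3,:3].T@V[:3,3]
print("cam in tool",Rc.inv().apply(c-p).round(1), "axis",Rc.inv().apply(V[2,:3]).round(3), "camx", Rc.inv().apply(V[0,:3]).round(3))
delta([480,-200,400],down(np.radians(-90)))
```

```text
cam in tool [  68.8   -1.1 -142.1] axis [-0.273 -0.     0.962] camx [0.001 1.    0.001]
t 0.25 delta_pos cm [35.15, -21.66, -16.89] twist [-0.001, 0.0, 0.434] rows pos 10.7 rot 3.5
```

Run:
```python
from h import *
delta([600,-110,360],down(np.radians(-90)))
```

```text
t 0.25 delta_pos cm [49.82, -24.78, -12.88] twist [-0.001, 0.0, 0.434] rows pos 13.7 rot 3.5
```

>>> carry_out --deltas '[{"grip": 100,"delta_pos": [3,-1.5,-3],"twist": [0,0,0.1]},{"grip": 100,"delta_pos": [6,-3,-5],"twist": [0,0,0.2]},{"grip": 100,"delta_pos": [10,-5,-6],"twist": [0,0,0.3]},{"grip": 100,"delta_pos": [14,-7,-7],"twist": [0,0,0.434]},{"grip": 100,"delta_pos": [18,-9,-8],"twist": [0,0,0.434]},{"grip": 100,"delta_pos": [22,-11,-9],"twist": [0,0,0.434]},{"grip": 100,"delta_pos": [26,-13,-10],"twist": [0,0,0.434]},{"grip": 100,"delta_pos": [30,-15,-11],"twist": [0,0,0.434]},{"grip": 100,"delta_pos": [34,-17,-12],"twist": [0,0,0.434]},{"grip": 100,"delta_pos": [38,-19,-13],"twist": [0,0,0.434]},{"grip": 100,"delta_pos": [42,-21,-13],"twist": [0,0,0.434]},{"grip": 100,"delta_pos": [46,-23,-13],"twist": [0,0,0.434]}]' --squeeze 40

```text
time_s: 1.25
position: [548.3, -172.9, 360.4]
orientation: [-0.0, 1.0, -0.0, 0.001]
force: [0.5, -1.1, -0.1]
gripper_width: 1.001
```

Run:
```python
from h import *
st();snap("wrist","w1.png");snap("scene","s2.png");st()
```

```text
t 1.25 pos [ 548.3 -172.9  360.4] ydir -90.0 z [ 0.001  0.    -1.   ] F [ 0.5 -1.1 -0.1] w 1.001 j [-0.43  0.23  1.37  0.    1.53  1.14]
t 1.35 pos [ 550.3 -169.7  359.6] ydir -89.7 z [ 0.002  0.003 -1.   ] F [ 0.3 -0.4 -0.1] w 1.0 j [-0.42  0.23  1.37  0.    1.53  1.14]
```

View pics/w1.png

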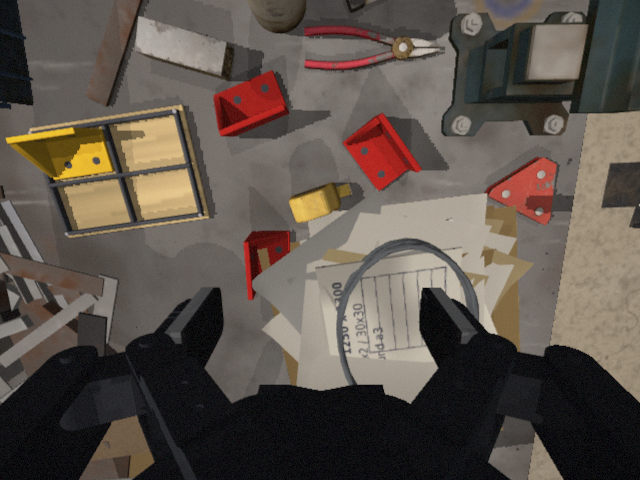

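Run:
```python
import cv2
a=cv2.imread("pics/w1.png")
b=[a[65:140,205:305],a[105:195,335:435],a[225:305,235:305],a[95:240,0:220]]
o=cv2.resize(a[60:200,200:440],None,fx=3.3,fy=3.3,interpolation=cv2.INTER_CUBIC);cv2.imwrite("pics/w1a.png",o)
o=cv2.resize(a[210:310,190:330],None,fx=5,fy=5,interpolation=cv2.INTER_CUBIC);cv2.imwrite("pics/w1b.png",o)
o=cv2.resize(a[95:245,0:220],None,fx=3.6,fy=3.6,interpolation=cv2.INTER_CUBIC);cv2.imwrite("pics/w1c.png",o)
```

```text
(no output)
```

View pics/w1a.png

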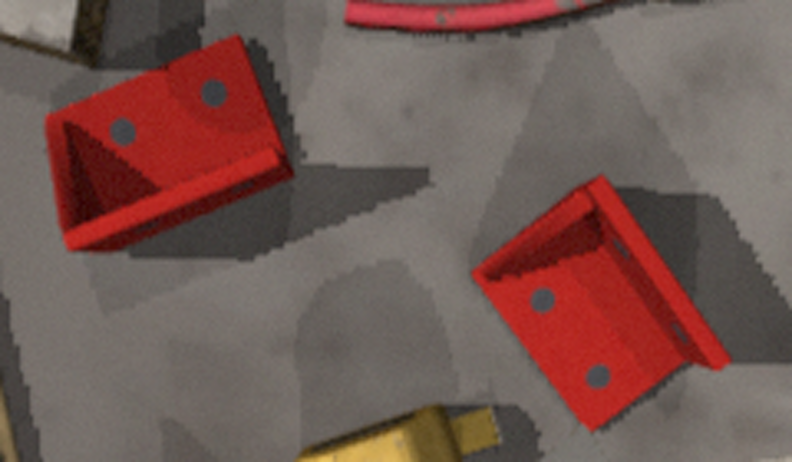

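View pics/w1b.png

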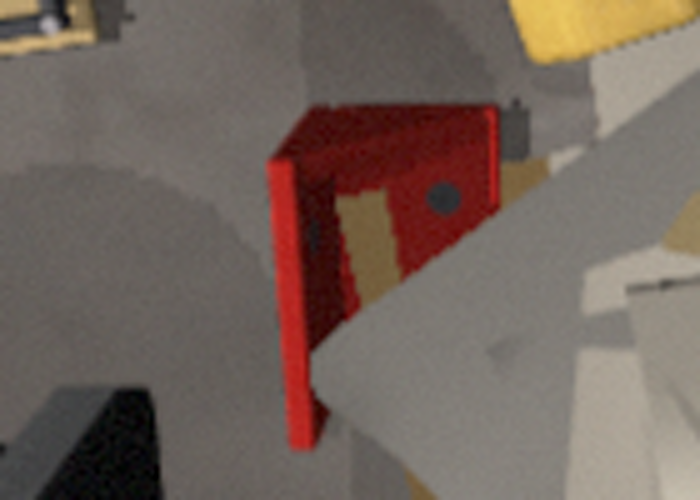

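View pics/w1c.png

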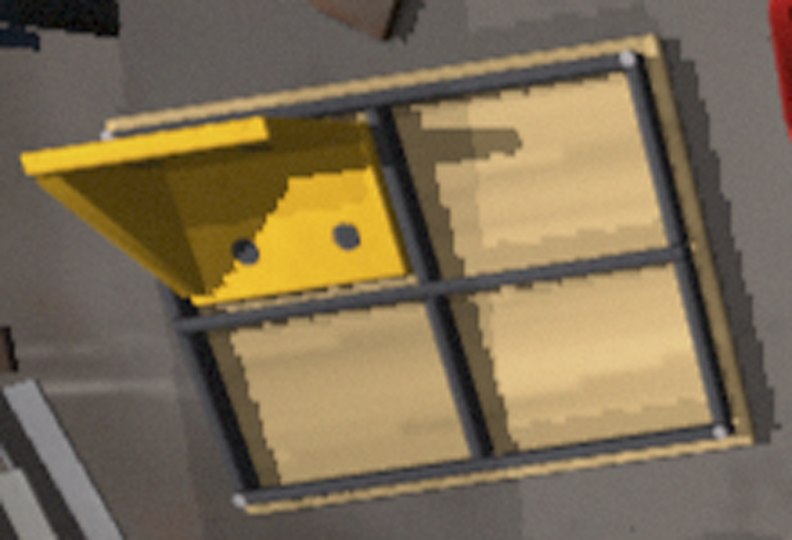

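Run:
```python
from h import *
d=load("w1")
C=[(u/3.6,95+v/3.6) for u,v in [(627,58),(722,432),(240,500),(107,133)]]
P=np.array([plane(d,c,16)[:2] for c in C]);print(P.round(1))
for i in range(4):print(np.linalg.norm(P[i]-P[i-1]).round(1))
print("centre",P.mean(0), "yaw",np.degrees(np.arctan2(*(P[0]-P[1])[::-1])),np.degrees(np.arctan2(*(P[3]-P[0])[::-1]))-90,np.degrees(np.arctan2(*(P[2]-P[1])[::-1]))-90)
# bottom board corners z=6
C=[(u/3.6,95+v/3.6) for u,v in [(655,38),(748,438)]]
print([plane(d,c,6).round(1) for c in C])
f=lambda u,v:(200+u/3.3,60+v/3.3)
print("P upright top corners z60", plane(d,f(68,240),60).round(1),plane(d,f(278,158),60).round(1))
print("P flat free corners z8", plane(d,f(48,118),8).round(1),plane(d,f(240,38),8).round(1))
print("Q upright top z60", plane(d,f(600,182),60).round(1),plane(d,f(726,362),60).round(1))
print("Q flat z8", plane(d,f(474,272),8).round(1),plane(d,f(590,428),8).round(1))
g=lambda u,v:(190+u/5,210+v/5)
print("S top z60", plane(d,g(272,162),60).round(1),plane(d,g(303,447),60).round(1))
print("S flat far corner z8", plane(d,g(495,110),8).round(1))
print("tape",[plane(d,c,62).round(0) for c in [(290,203),(332,184),(341,205),(297,222)]])
```

```text
[[655.1  30.5]
 [508.4   8.4]
 [478.8 215.6]
 [627.4 236.6]]
207.9
148.3
209.3
150.1
centre [567.42274321 122.77761809] yaw 8.558682369995202 7.641170683823418 8.13993147432474
[array([663.2,  22.9,   6. ]), array([503.6,   1.3,   6. ])]
P upright top corners z60 [625.7 -44.   60. ] [ 655.5 -126.2   60. ]
P flat free corners z8 [675.8 -24.6   8. ] [ 706.5 -106.5    8. ]
Q upright top z60 [ 647.  -248.8   60. ] [ 579.3 -302.5   60. ]
Q flat z8 [ 613.5 -204.8    8. ] [ 545.5 -258.7    8. ]
S top z60 [479.1 -65.3  60. ] [391.4 -69.   60. ]
S flat far corner z8 [ 479.8 -122.9    8. ]
tape [array([ 535., -131.,   62.]), array([ 561., -187.,   62.]), array([ 533., -199.,   62.]), array([ 509., -140.,   62.])]
```

The jig dots fit 148 x 208 mm, with the centre at (567.4,122.8) and yaw about 8.1°. The bracket at pixel (382,152) matches the sample, so it is bracket_a. The other two are mirrored. I'll start with bracket_a and grip its upright leg from above.

```bash
cat >> h.py <<'E'
JC=np.array([567.4,122.8]);JY=np.radians(8.1)
def jig(x,y): return JC+np.array([x*np.cos(JY)-y*np.sin(JY),x*np.sin(JY)+y*np.cos(JY)])
NEST={1:jig(67,-52),2:jig(-7,52),3:jig(-7,-52)}
E
python3 - <<'E'
from h import *
delta([614.5,-275.6,110],down(np.radians(-51.6)))
delta([614.5,-275.6,25],down(np.radians(-51.6)))
print(NEST)
E
```

```text
t 1.35 delta_pos cm [6.3, 10.71, 24.94] twist [-0.002, -0.003, -0.664] rows pos 6.7 rot 5.3
t 1.35 delta_pos cm [6.28, 10.73, 33.44] twist [-0.002, -0.003, -0.664] rows pos 8.6 rot 5.3
{1: array([641.05844913,  80.75915234]), 2: array([553.14297034, 173.29492158]), 3: array([567.79669846,  70.33246118])}
```

>>> carry_out --deltas '[{"grip": 70,"delta_pos": [2,3,2],"twist": [0,0,-0.12]},{"grip": 70,"delta_pos": [4,6,4],"twist": [0,0,-0.24]},{"grip": 70,"delta_pos": [6.3,9,6],"twist": [0,0,-0.36]},{"grip": 70,"delta_pos": [6.3,10.7,9],"twist": [0,0,-0.48]},{"grip": 70,"delta_pos": [6.3,10.7,13],"twist": [0,0,-0.6]},{"grip": 70,"delta_pos": [6.3,10.7,17],"twist": [0,0,-0.664]},{"grip": 70,"delta_pos": [6.3,10.7,20],"twist": [0,0,-0.664]},{"grip": 70,"delta_pos": [6.3,10.7,22],"twist": [0,0,-0.664]},{"grip": 70,"delta_pos": [6.3,10.7,23],"twist": [0,0,-0.664]},{"grip": 70,"delta_pos": [6.3,10.7,23],"twist": [0,0,-0.664]}]'

```text
time_s: 2.18
position: [612.4, -275.1, 126.5]
orientation: [-0.003, 0.944, 0.329, -0.0]
force: [-0.5, 1.5, 0.5]
gripper_width: 0.697
```

Run:
```python
from h import *
snap("wrist","w2.png");st()
delta([614.5,-275.6,25],down(np.radians(-51.6)))
```

```text
t 2.23 pos [ 613.7 -275.7  128.7] ydir -51.6 z [ 0.001  0.004 -1.   ] F [ 0.   0.1 -0.1] w 0.699 j [-0.53  0.56  1.45  0.    1.14  0.37]
t 2.23 delta_pos cm [0.04, 0.06, 10.37] twist [-0.003, -0.003, -0.001] rows pos 2.5 rot 0.0
```

View pics/w2.png

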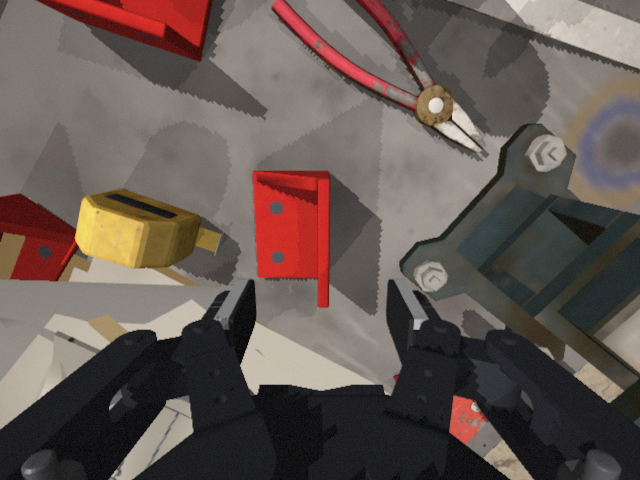

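Run:
```python
from h import *
d=load("w2")
a=plane(d,(323.5,172),60);b=plane(d,(323.5,306),60);print(a,b,(a+b)/2,np.linalg.norm(a-b),np.degrees(np.arctan2(*(a-b)[:2][::-1])))
```

```text
[ 651.61213732 -244.13540457   60.        ] [ 579.53966948 -301.55200402   60.        ] [ 615.5759034  -272.84370429   60.        ] 92.14720024244718 38.542612781094725
```

>>> carry_out --deltas '[{"grip": 70,"delta_pos": [0.2,0,3.5]},{"grip": 70,"delta_pos": [0.2,0,7]},{"grip": 70,"delta_pos": [0.2,0,9.5]},{"grip": 70,"delta_pos": [0.2,0,10.4]},{"grip": 70,"delta_pos": [0.2,0,10.4]},{"grip": 30,"delta_pos": [0.2,0,10.4]},{"grip": 0,"delta_pos": [0.2,0,10.4]},{"grip": 0,"delta_pos": [0.2,0,10.4]},{"grip": 0,"delta_pos": [0.2,0,10.4]},{"grip": 0,"delta_pos": [0.2,0,10.4]},{"grip": 0,"delta_pos": [0.2,0,10.4]},{"grip": 0,"delta_pos": [0.2,0,10.4]}]' --squeeze 60

```text
$.deltas[0]: bad value
```

Run:
```python
from h import *
snap("wrist","w3.png");st()
```

```text
t 2.28 pos [ 614.8 -276.2  130.2] ydir -51.6 z [ 0.003  0.002 -1.   ] F [0.4 0.  0.3] w 0.702 j [-0.53  0.56  1.44  0.    1.14  0.37]
```

View pics/w3.png

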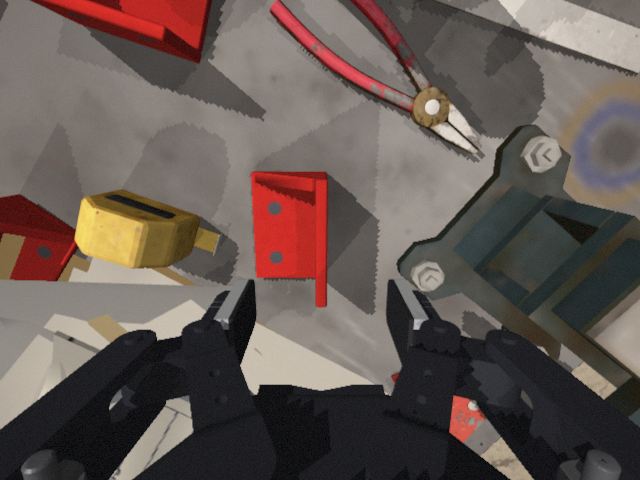

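The call was refused because a twist is required in every row. I'll resend it.

>>> carry_out --deltas '[{"grip": 70,"delta_pos": [0.2,-0.1,3.5],"twist": [0,0,0]},{"grip": 70,"delta_pos": [0.2,-0.1,7],"twist": [0,0,0]},{"grip": 70,"delta_pos": [0.2,-0.1,9.5],"twist": [0,0,0]},{"grip": 70,"delta_pos": [0.2,-0.1,10.5],"twist": [0,0,0]},{"grip": 70,"delta_pos": [0.2,-0.1,10.5],"twist": [0,0,0]},{"grip": 30,"delta_pos": [0.2,-0.1,10.5],"twist": [0,0,0]},{"grip": 0,"delta_pos": [0.2,-0.1,10.5],"twist": [0,0,0]},{"grip": 0,"delta_pos": [0.2,-0.1,10.5],"twist": [0,0,0]},{"grip": 0,"delta_pos": [0.2,-0.1,10.5],"twist": [0,0,0]},{"grip": 0,"delta_pos": [0.2,-0.1,10.5],"twist": [0,0,0]},{"grip": 0,"delta_pos": [0.2,-0.1,10.5],"twist": [0,0,0]},{"grip": 0,"delta_pos": [0.2,-0.1,10.5],"twist": [0,0,0]}]' --squeeze 60

```text
time_s: 3.28
position: [616.9, -274.1, 27.2]
orientation: [0.0, 0.944, 0.329, 0.003]
force: [-2.5, 2.0, 6.5]
gripper_width: 0.08
```

Run:
```python
from h import *
st()
n=NEST[1]-4*np.array([np.cos(JY),np.sin(JY)])
delta([615,-275,150],down(np.radians(-51.6)))
delta([*n,120],down(JY))
```

```text
t 3.28 pos [ 616.9 -274.1   27.2] ydir -51.6 z [ 0.005  0.002 -1.   ] F [-2.5  2.   6.5] w 0.08 j [-0.52  0.68  1.51  0.    0.95  0.38]
t 3.28 delta_pos cm [-0.14, -0.03, -12.28] twist [0.002, -0.005, -0.001] rows pos 2.9 rot 0.0
t 3.28 delta_pos cm [23.62, -26.51, -9.21] twist [0.004, -0.004, -1.043] rows pos 8.8 rot 8.3
```

>>> carry_out --deltas '[{"grip": 0,"delta_pos": [0,0,-3],"twist": [0,0,0]},{"grip": 0,"delta_pos": [0,0,-7],"twist": [0,0,0]},{"grip": 0,"delta_pos": [1,-1,-11],"twist": [0,0,-0.06]},{"grip": 0,"delta_pos": [3,-3.5,-12],"twist": [0,0,-0.16]},{"grip": 0,"delta_pos": [5.5,-6,-12],"twist": [0,0,-0.28]},{"grip": 0,"delta_pos": [8,-9,-12],"twist": [0,0,-0.4]},{"grip": 0,"delta_pos": [10.5,-12,-12],"twist": [0,0,-0.52]},{"grip": 0,"delta_pos": [13,-15,-12],"twist": [0,0,-0.64]},{"grip": 0,"delta_pos": [15.5,-17.5,-12],"twist": [0,0,-0.76]},{"grip": 0,"delta_pos": [18,-20.5,-11],"twist": [0,0,-0.88]},{"grip": 0,"delta_pos": [20.5,-23,-10],"twist": [0,0,-0.98]},{"grip": 0,"delta_pos": [22.5,-25.5,-9.2],"twist": [0,0,-1.04]}]'

```text
time_s: 4.28
position: [634.6, 67.7, 119.7]
orientation: [0.001, 0.654, 0.756, 0.003]
force: [0.5, -0.0, -3.0]
gripper_width: 0.085
```

Run:
```python
from h import *
d=snap("wrist","w4.png");s=snap("scene","s4.png");st()
cv2.imwrite("pics/s4c.png",cv2.resize(cv2.cvtColor(s["image"],cv2.COLOR_RGB2BGR)[120:260,240:440],None,fx=4,fy=4,interpolation=cv2.INTER_CUBIC))
n=NEST[1]-4*np.array([np.cos(JY),np.sin(JY)])
delta([*n,90],down(JY))
```

```text
t 4.38 pos [632.6  70.6 118.4] ydir 8.3 z [ 0.002  0.004 -1.   ] F [-0.   0.1 -3.9] w 0.09 j [ 0.    0.52  1.55  0.    1.07 -0.15]
t 4.38 delta_pos cm [0.88, 0.58, 2.84] twist [0.002, -0.004, 0.003] rows pos 0.7 rot 0.0
```

View pics/w4.png

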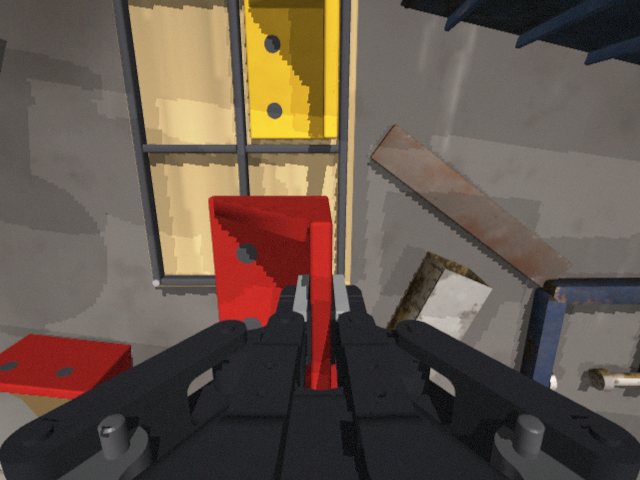

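View pics/s4c.png

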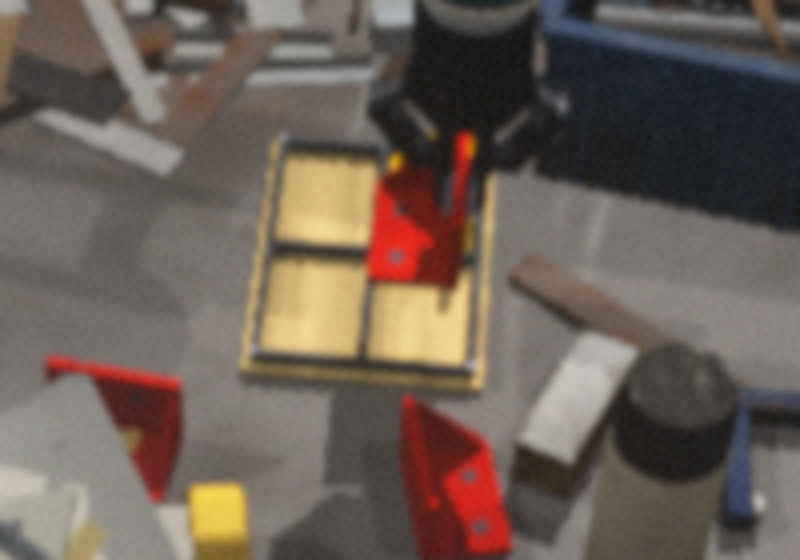

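Run:
```python
from h import *
d=load("w4")
def inv(p): 
    v=np.array(p[:2])-JC; return np.array([v[0]*np.cos(JY)+v[1]*np.sin(JY),-v[0]*np.sin(JY)+v[1]*np.cos(JY)])
for n,uv in [("corner near right dot -74,-104",(156.5,283)),("cross 0,0",(240,149)),("far T 74,0",(343,149)),("near T -74 0",(142,148))]:
    print(n,inv(plane(d,uv,16)).round(1))
p,_,_=pose()
tcp=inv(p)
for n,uv,z in [("web end free corner",(209,198),91+8),("web end heel top corner flat",(328,198),99),("upright top web-end inner/outer",(311,224),151),("",(331,224),151)]:
    print(n,(inv(plane(d,uv,z))-tcp).round(1))
```

```text
corner near right dot -74,-104 [ -72.9 -104.6]
cross 0,0 [ 0.4 -0.2]
far T 74,0 [74.4  0.1]
near T -74 0 [-69.6   0.3]
web end free corner [-54.4  39.2]
web end heel top corner flat [ 4.4 39.4]
upright top web-end inner/outer [-2.8 39.1]
 [ 4.1 39.1]
```

>>> carry_out --deltas '[{"grip": 0,"delta_pos": [0.6,0.4,1],"twist": [0,0,0]},{"grip": 0,"delta_pos": [0.9,0.6,2.5],"twist": [0,0,0]},{"grip": 0,"delta_pos": [0.9,0.6,4],"twist": [0,0,0]},{"grip": 0,"delta_pos": [0.9,0.6,5],"twist": [0,0,0]},{"grip": 0,"delta_pos": [0.9,0.6,5],"twist": [0,0,0]},{"grip": 0,"delta_pos": [0.9,0.6,5],"twist": [0,0,0]},{"grip": 0,"delta_pos": [0.9,0.6,5],"twist": [0,0,0]}]'

```text
time_s: 4.97
position: [637.9, 80.0, 68.9]
orientation: [-0.0, 0.654, 0.756, 0.002]
force: [0.6, 0.5, -3.4]
gripper_width: 0.082
```

Run:
```python
from h import *
st();d=snap("wrist","w5.png");st()
n=NEST[1]-4*np.array([np.cos(JY),np.sin(JY)])
delta([*n,33],down(JY))
```

```text
t 4.97 pos [637.9  80.   68.9] ydir 8.2 z [ 0.003  0.004 -1.   ] F [ 0.6  0.5 -3.4] w 0.082 j [ 0.02  0.59  1.57  0.    0.98 -0.13]
t 5.02 pos [638.2  80.1  69.3] ydir 8.3 z [ 0.003  0.004 -1.   ] F [ 1.1 -0.6 -3.4] w 0.085 j [ 0.02  0.59  1.57  0.    0.98 -0.13]
t 5.02 delta_pos cm [0.01, -0.12, 3.63] twist [0.004, -0.003, 0.003] rows pos 0.9 rot 0.0
```

View pics/w5.png

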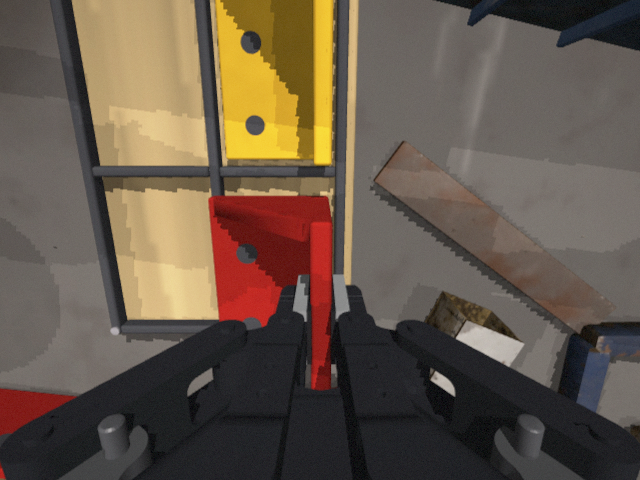

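```bash
cat >> h.py <<'E'
def inv(p): 
    v=np.array(p[:2])-JC; return np.array([v[0]*np.cos(JY)+v[1]*np.sin(JY),-v[0]*np.sin(JY)+v[1]*np.cos(JY)])
E
python3 - <<'E'
from h import *
d=load("w5")
p,_,_=pose();b=p[2]-27.2
for n,uv in [("corner near right dot -74,-104",(116,329)),("cross 0,0",(214,171)),("far T 74,0",(340,171)),("near T -74 0",(95,171))]:
    print(n,inv(plane(d,uv,16)).round(1))
for n,uv,z in [("web end free corner, want 7,-7",(210,198),b+8),("web end heel flat top",(330,198),b+8),("upright top web-end outer (inside top)",(332,222),b+60),("upright inner",(311,222),b+60)]:
    print(n,(inv(plane(d,uv,z))).round(1))
E
```

```text
corner near right dot -74,-104 [ -72.4 -103. ]
cross 0,0 [1.1 0.6]
far T 74,0 [74.3  0.8]
near T -74 0 [-67.8   0.3]
web end free corner, want 7,-7 [ 8.8 -9.6]
web end heel flat top [67.6 -9.4]
upright top web-end outer (inside top) [66.7 -9. ]
upright inner [59.6 -9. ]
```

>>> carry_out --deltas '[{"grip": 0,"delta_pos": [0.25,0,0.6],"twist": [0,0,0]},{"grip": 0,"delta_pos": [0.25,0,1.2],"twist": [0,0,0]},{"grip": 0,"delta_pos": [0.25,0,1.8],"twist": [0,0,0]},{"grip": 0,"delta_pos": [0.25,0,2.3],"twist": [0,0,0]},{"grip": 0,"delta_pos": [0.25,0,2.7],"twist": [0,0,0]},{"grip": 0,"delta_pos": [0.25,0,3.1],"twist": [0,0,0]},{"grip": 0,"delta_pos": [0.25,0,3.4],"twist": [0,0,0]},{"grip": 0,"delta_pos": [0.25,0,3.6],"twist": [0,0,0]},{"grip": 0,"delta_pos": [0.25,0,3.6],"twist": [0,0,0]},{"grip": 0,"delta_pos": [0.25,0,3.6],"twist": [0,0,0]}]'

```text
time_s: 5.85
position: [638.1, 82.7, 33.3]
orientation: [0.0, 0.654, 0.756, 0.003]
force: [-0.1, 0.6, -4.2]
gripper_width: 0.084
```

Run:
```python
from h import *
st();d=snap("wrist","w6.png");st()
```

```text
t 5.85 pos [638.1  82.7  33.3] ydir 8.3 z [ 0.004  0.004 -1.   ] F [-0.1  0.6 -4.2] w 0.084 j [ 0.02  0.63  1.59  0.    0.91 -0.13]
t 5.9 pos [638.1  82.7  33.3] ydir 8.2 z [ 0.004  0.004 -1.   ] F [ 0.2  0.3 -4.4] w 0.079 j [ 0.02  0.63  1.59  0.    0.91 -0.13]
```

View pics/w6.png

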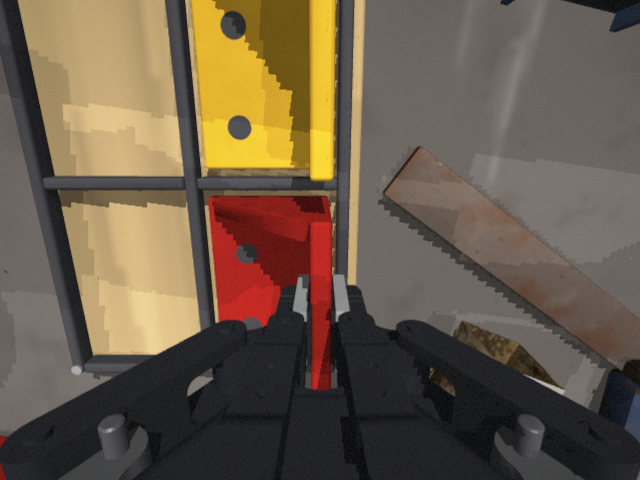

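It's inside the pocket with clearance all round. I'll lower the last bit, release and retreat.

>>> carry_out --deltas '[{"grip": 0,"delta_pos": [0,0,0.1],"twist": [0,0,0]},{"grip": 0,"delta_pos": [0,0,0.1],"twist": [0,0,0]},{"grip": 20,"delta_pos": [0,0,0.1],"twist": [0,0,0]},{"grip": 40,"delta_pos": [0,0,0.1],"twist": [0,0,0]},{"grip": 50,"delta_pos": [0,0,0],"twist": [0,0,0]},{"grip": 50,"delta_pos": [0,0,-2],"twist": [0,0,0]},{"grip": 50,"delta_pos": [0,0,-5],"twist": [0,0,0]},{"grip": 50,"delta_pos": [0,0,-9],"twist": [0,0,0]},{"grip": 60,"delta_pos": [0,0,-13],"twist": [0,0,0]},{"grip": 60,"delta_pos": [-2,0,-17],"twist": [0,0,0]},{"grip": 60,"delta_pos": [-6,0,-20],"twist": [0,0,0]},{"grip": 60,"delta_pos": [-10,0,-20],"twist": [0,0,0]}]'

```text
time_s: 6.9
position: [653.8, -8.7, 238.6]
orientation: [0.004, 0.653, 0.757, 0.006]
force: [0.6, 0.3, 1.0]
gripper_width: 0.6
```

Run:
```python
from h import *
st();d=snap("wrist","w7.png");s=snap("side","d7.png");st()
cv2.imwrite("pics/d7c.png",cv2.resize(cv2.cvtColor(s["image"],cv2.COLOR_RGB2BGR)[180:310,250:430],None,fx=4.4,fy=4.4,interpolation=cv2.INTER_CUBIC))
```

```text
t 6.9 pos [653.8  -8.7 238.6] ydir 8.5 z [ 0.014  0.004 -1.   ] F [0.6 0.3 1. ] w 0.6 j [-0.12  0.42  1.39  0.01  1.32 -0.27]
t 7.0 pos [653.6 -15.4 235.3] ydir 8.0 z [ 0.011  0.    -1.   ] F [-0.9  0.5 -1.3] w 0.6 j [-0.13  0.43  1.39  0.    1.31 -0.27]
```

View pics/w7.png

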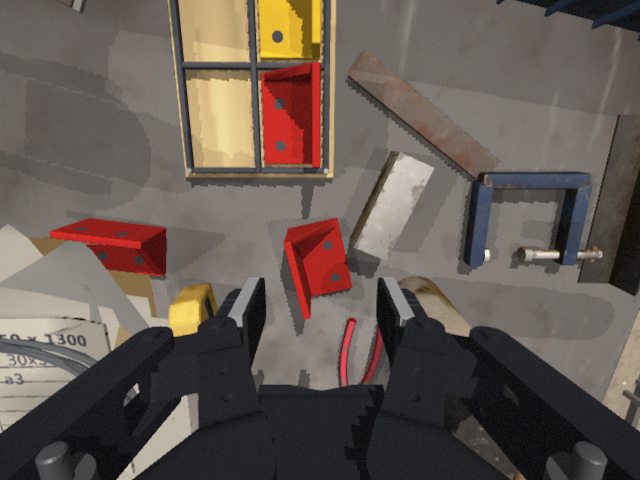

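View pics/d7c.png

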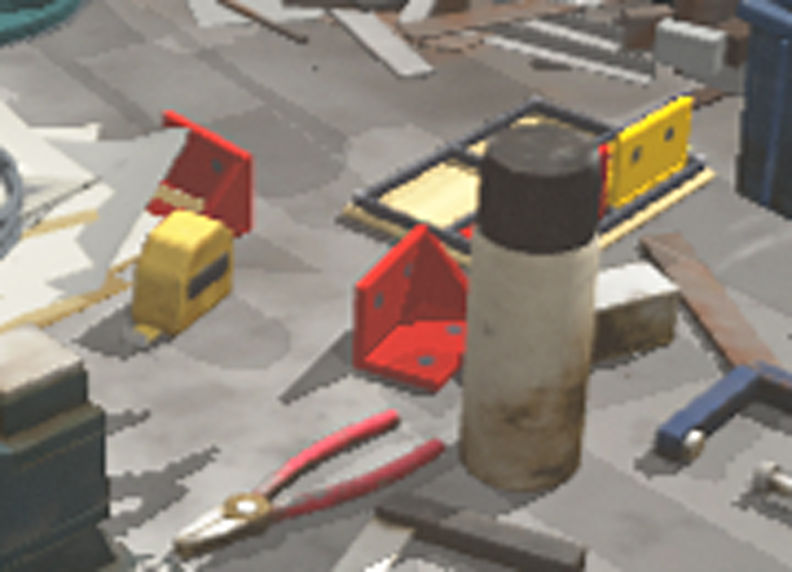

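Run:
```python
import numpy as np
D=[((.3595,1.5114),np.hypot(252,543.8),230.4),((.23,1.37),np.hypot(550.3,169.7),359.6),((.56,1.45),np.hypot(613.7,275.7),128.7),((.68,1.51),np.hypot(616.9,274.1),27.2),((.52,1.55),np.hypot(632.6,70.6),118.4),((.59,1.57),np.hypot(638.2,80.1),69.3),((.63,1.59),np.hypot(638.1,82.7),33.3),((.43,1.39),np.hypot(653.6,15.4),235.3)]
A=[];b=[]
for (a2,a3),r,z in D:
    s=a2+a3
    A+= [[1,0,np.sin(a2),np.sin(s),np.cos(s)],[0,1,np.cos(a2),np.cos(s),-np.sin(s)]];b+=[r,z]
x,res,rk,sv=np.linalg.lstsq(np.array(A),np.array(b),rcond=None);print(x,res,sv); print((np.array(A)@x-b).round(0))
```

```text
[ 12.53218091 -98.8826572  591.1529142  431.07802882 101.97858289] [47.58565695] [4.88105346 3.97987157 0.4091711  0.40077715 0.08886028]
[ 3. -1. -1.  3.  1. -2.  1.  0. -1. -0. -0. -1. -1.  4. -2. -2.]
```

bracket_a lies in the far right pocket. Next is bracket P, near (639,-85), which is mirrored. I'll grip it upright, carry it to a clear spot with its heel radial, then tip it by the web.

Run:
```python
from h import *
delta([640,-85,120],down(np.radians(20.1)))
d=load("w7")
for uv,z in [((318,63),66),((316,167),66),((263,70),14),((264,163),14)]: print(inv(plane(d,uv,z)).round(1))
s=load("s2"); 
# thermos foot extremes
print(plane(s,(398,275),0).round(), plane(s,(385,268),0).round(), plane(s,(415,272),0).round())
for n in ["w1"]:
    print(plane(load(n),(278,32),0).round())
```

```text
t 7.0 delta_pos cm [-6.69, -2.44, 11.51] twist [0.01, 0.003, -0.211] rows pos 3.2 rot 1.7
[65.5 -8. ]
[ 64.  -96.1]
[10.3 -4.3]
[  7.8 -96. ]
[ 795. -140.    0.] [ 760. -126.    0.] [ 835. -120.    0.]
[ 756. -114.    0.]
```

>>> carry_out --deltas '[{"grip": 70,"delta_pos": [-2.5,-1,3],"twist": [0,0,-0.1]},{"grip": 70,"delta_pos": [-5,-2,6],"twist": [0.005,0,-0.21]},{"grip": 70,"delta_pos": [-6.7,-2.4,9],"twist": [0.01,0,-0.21]},{"grip": 70,"delta_pos": [-6.7,-2.4,11],"twist": [0.01,0,-0.21]},{"grip": 70,"delta_pos": [-6.7,-2.4,11.5],"twist": [0.01,0,-0.21]},{"grip": 70,"delta_pos": [-6.7,-2.4,11.5],"twist": [0.01,0,-0.21]}]'

```text
time_s: 7.5
position: [638.7, -84.4, 117.9]
orientation: [-0.001, 0.573, 0.819, -0.001]
force: [-0.4, 0.8, 0.8]
gripper_width: 0.702
```

Run:
```python
from h import *
st();d=snap("wrist","w8.png");st()
```

```text
t 7.5 pos [638.7 -84.4 117.9] ydir 20.0 z [-0.003 -0.001 -1.   ] F [-0.4  0.8  0.8] w 0.702 j [-0.24  0.53  1.52 -0.    1.09 -0.59]
t 7.55 pos [640.1 -84.4 119.7] ydir 20.1 z [-0.    -0.002 -1.   ] F [-0.7 -0.3  0.6] w 0.699 j [-0.24  0.53  1.52 -0.    1.09 -0.59]
```

View pics/w8.png

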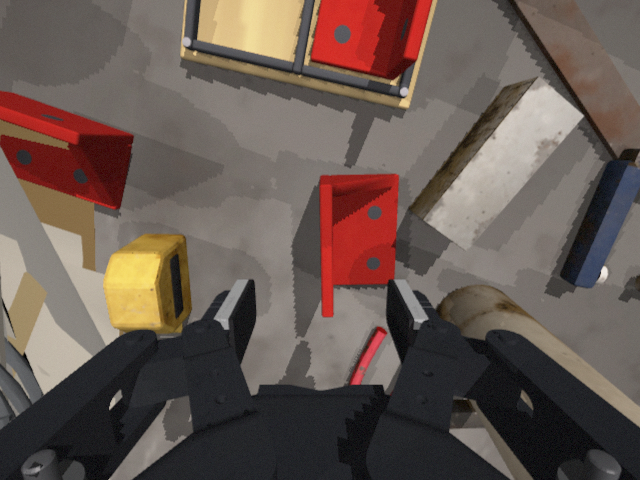

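Run:
```python
from h import *
d=load("w8");p,_,_=pose()
a=plane(d,(326.5,177),60);b=plane(d,(327,318),60);m=(a+b)/2
print(m,np.linalg.norm(a-b),np.degrees(np.arctan2(*(a-b)[:2][::-1])))
delta([*m[:2],27],down(np.radians(20.1)))
print(plane(d,(440,305),0).round())
```

```text
[641.05038455 -81.57493327  60.        ] 94.36475847025469 110.55364423264307
t 7.55 delta_pos cm [0.25, 0.2, 9.27] twist [-0.001, 0.001, -0.001] rows pos 2.2 rot 0.0
[ 758. -112.    0.]
```

>>> carry_out --deltas '[{"grip": 70,"delta_pos": [0.1,0.1,3.5],"twist": [0,0,0]},{"grip": 70,"delta_pos": [0.1,0.1,7],"twist": [0,0,0]},{"grip": 60,"delta_pos": [0.1,0.1,9.2],"twist": [0,0,0]},{"grip": 40,"delta_pos": [0.1,0.1,9.3],"twist": [0,0,0]},{"grip": 0,"delta_pos": [0.1,0.1,9.3],"twist": [0,0,0]},{"grip": 0,"delta_pos": [0.1,0.1,9.3],"twist": [0,0,0]},{"grip": 0,"delta_pos": [0.1,0.1,9.3],"twist": [0,0,0]},{"grip": 0,"delta_pos": [0.1,0.1,9.3],"twist": [0,0,0]},{"grip": 0,"delta_pos": [0.1,0.1,9.3],"twist": [0,0,0]},{"grip": 0,"delta_pos": [0.1,0.1,9.3],"twist": [0,0,0]}]'

```text
time_s: 8.38
position: [642.9, -83.4, 29.5]
orientation: [0.003, 0.573, 0.819, 0.0]
force: [-0.3, 2.2, 6.7]
gripper_width: 0.083
```

Run:
```python
from h import *
st()
delta([665,-66,35],down(np.radians(90)))
```

```text
t 8.38 pos [642.9 -83.4  29.5] ydir 20.1 z [ 0.005 -0.002 -1.   ] F [-0.3  2.2  6.7] w 0.083 j [-0.23  0.64  1.58 -0.    0.91 -0.58]
t 8.38 delta_pos cm [0.88, 2.67, -0.55] twist [0.001, 0.006, -1.221] rows pos 0.7 rot 9.8
```

Run:
```python
from h import *
d=load("w8")
for uv,z in [((412,208),0),((470,250),40),((425,205),40),((582,115),40),((537,78),40)]: print(plane(d,uv,z).round())
```

```text
[700. -43.   0.]
[737. -52.  40.]
[694. -34.  40.]
[762.  52.  40.]
[725.  61.  40.]
```

>>> carry_out --deltas '[{"grip": 0,"delta_pos": [0,0,-3],"twist": [0,0,0]},{"grip": 0,"delta_pos": [0,0,-6],"twist": [0,0,-0.1]},{"grip": 0,"delta_pos": [0.2,0,-6.5],"twist": [0,0,-0.22]},{"grip": 0,"delta_pos": [0.4,0,-6.5],"twist": [0,0,-0.34]},{"grip": 0,"delta_pos": [0.4,0,-6.5],"twist": [0,0,-0.46]},{"grip": 0,"delta_pos": [0.4,0,-6.5],"twist": [0,0,-0.58]},{"grip": 0,"delta_pos": [0.4,0,-6.5],"twist": [0,0,-0.7]},{"grip": 0,"delta_pos": [0.4,0,-6.5],"twist": [0,0,-0.82]},{"grip": 0,"delta_pos": [0.4,0,-6.5],"twist": [0,0,-0.94]},{"grip": 0,"delta_pos": [0.4,0,-6.5],"twist": [0,0,-1.06]},{"grip": 0,"delta_pos": [0.4,0,-6.5],"twist": [0,0,-1.18]},{"grip": 0,"delta_pos": [0.4,0,-6.5],"twist": [0,0,-1.22]}]'

```text
time_s: 9.38
position: [641.3, -79.6, 95.3]
orientation: [0.003, -0.003, 1.0, -0.001]
force: [0.9, -0.4, -3.3]
gripper_width: 0.082
```

Run:
```python
from h import *
st()
delta([642,-80,30],down(np.radians(90)))
```

```text
t 9.38 pos [641.3 -79.6  95.3] ydir 90.3 z [ 0.005 -0.003 -1.   ] F [ 0.9 -0.4 -3.3] w 0.082 j [-0.23  0.56  1.54 -0.    1.03 -1.81]
t 9.38 delta_pos cm [-0.03, -0.02, 6.53] twist [-0.003, 0.005, 0.006] rows pos 1.6 rot 0.1
```

>>> carry_out --deltas '[{"grip": 0,"delta_pos": [0,0,3],"twist": [0,0,0]},{"grip": 0,"delta_pos": [0,0,5.3],"twist": [0,0,0]},{"grip": 0,"delta_pos": [0,0,6.2],"twist": [0,0,0]},{"grip": 0,"delta_pos": [0,0,6.6],"twist": [0,0,0]},{"grip": 0,"delta_pos": [0,0,6.6],"twist": [0,0,0]},{"grip": 30,"delta_pos": [0,0,6.6],"twist": [0,0,0]},{"grip": 50,"delta_pos": [0,0,6.6],"twist": [0,0,0]},{"grip": 50,"delta_pos": [0,0,5],"twist": [0,0,0]},{"grip": 50,"delta_pos": [0,0,2],"twist": [0,0,0]},{"grip": 50,"delta_pos": [0,0,-2],"twist": [0,0,0]},{"grip": 50,"delta_pos": [0,0,-5],"twist": [0,0,0]},{"grip": 50,"delta_pos": [0,0,-6],"twist": [0,0,0]}]'

```text
time_s: 10.38
position: [644.7, -80.2, 161.8]
orientation: [0.008, -0.003, 1.0, -0.002]
force: [1.2, -0.9, 0.1]
gripper_width: 0.502
```

Run:
```python
from h import *
st();d=snap("wrist","w9.png");st()
```

```text
t 10.38 pos [644.7 -80.2 161.8] ydir 90.3 z [ 0.015 -0.005 -1.   ] F [ 1.2 -0.9  0.1] w 0.502 j [-0.23  0.48  1.49 -0.    1.15 -1.81]
t 10.43 pos [644.8 -80.2 161.8] ydir 90.3 z [ 0.016 -0.005 -1.   ] F [0.9 0.1 1.2] w 0.499 j [-0.23  0.48  1.49 -0.    1.15 -1.81]
```

View pics/w9.png

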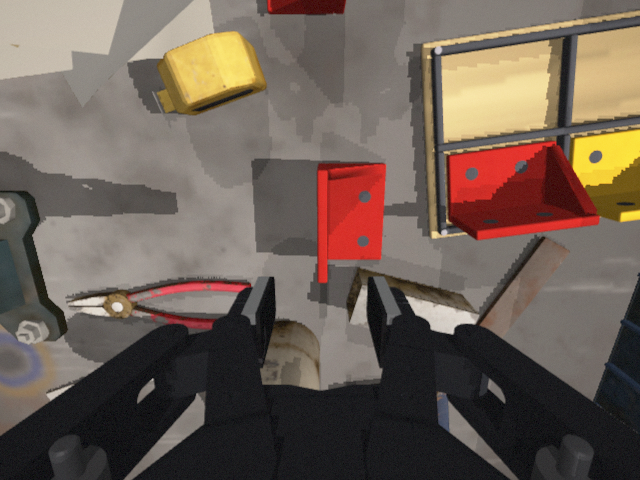

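Run:
```python
from h import *
d=load("w9")
a=plane(d,(323,165),60);b=plane(d,(323,284),60);print(a.round(1),b.round(1),np.linalg.norm(a-b),np.degrees(np.arctan2(*(a-b)[:2][::-1])))
print("outer top web corner",plane(d,(318,165),60).round(1),"flat free web corner",plane(d,(384,163),8).round(1),"flat free other",plane(d,(380,259),8).round(1))
```

```text
[593.5 -78.4  60. ] [687.1 -77.7  60. ] 93.62004202602277 -179.51842530509938
outer top web corner [593.5 -82.   60. ] flat free web corner [595.8 -25.2   8. ] flat free other [685.2 -23.5   8. ]
```

```bash
cat >> h.py <<'E'
def tilt(yaw,phi): # down pose, then rotate about tool y (jaw axis) by phi
    return down(yaw)*R.from_rotvec([0,phi,0])
E
python3 - <<'E'
from h import *
T=tilt(0,np.radians(-20));print(T.as_matrix()[:,2],T.as_matrix()[:,1])
delta([599.5,-33.6,130],T)
E
```

```text
[ 0.         -0.34202014 -0.93969262] [1. 0. 0.]
t 10.43 delta_pos cm [4.56, 4.71, 3.09] twist [0.283, -0.257, 1.557] rows pos 1.7 rot 12.8
```

>>> carry_out --deltas '[{"grip": 50,"delta_pos": [0.4,0.4,0.2],"twist": [0.02,-0.02,0.12]},{"grip": 50,"delta_pos": [0.8,0.8,0.5],"twist": [0.044,-0.04,0.24]},{"grip": 50,"delta_pos": [1.2,1.2,0.8],"twist": [0.065,-0.06,0.36]},{"grip": 50,"delta_pos": [1.6,1.6,1],"twist": [0.087,-0.08,0.48]},{"grip": 50,"delta_pos": [2,2,1.2],"twist": [0.11,-0.1,0.6]},{"grip": 50,"delta_pos": [2.4,2.4,1.5],"twist": [0.13,-0.12,0.72]},{"grip": 50,"delta_pos": [2.8,2.8,1.8],"twist": [0.153,-0.14,0.84]},{"grip": 50,"delta_pos": [3.2,3.2,2],"twist": [0.175,-0.16,0.96]},{"grip": 50,"delta_pos": [3.6,3.6,2.3],"twist": [0.196,-0.178,1.08]},{"grip": 50,"delta_pos": [4,4,2.6],"twist": [0.218,-0.198,1.2]},{"grip": 50,"delta_pos": [4.3,4.4,2.9],"twist": [0.24,-0.218,1.32]},{"grip": 50,"delta_pos": [4.5,4.7,3.1],"twist": [0.262,-0.238,1.44]}]'

```text
time_s: 11.43
position: [598.8, -33.2, 128.6]
orientation: [0.116, 0.656, 0.736, -0.117]
force: [-0.7, 0.8, 0.5]
gripper_width: 0.5
```

Run:
```python
from h import *
st()
T=tilt(0,np.radians(-20))
delta([599.5,-33.6,91],T)
delta([599.5,-61,16],T)
```

```text
t 11.43 pos [598.8 -33.2 128.6] ydir 6.4 z [ 0.018 -0.324 -0.946] F [-0.7  0.8  0.5] w 0.5 j [ 0.03  0.49  1.64 -0.39  1.04  0.12]
t 11.43 delta_pos cm [1.17, 0.14, 3.58] twist [0.019, -0.018, 0.112] rows pos 0.9 rot 0.9
t 11.43 delta_pos cm [1.02, -0.02, 11.56] twist [0.019, -0.018, 0.112] rows pos 2.8 rot 0.9
```

>>> carry_out --deltas '[{"grip": 50,"delta_pos": [0.5,0,1.5],"twist": [0.019,-0.018,0.112]},{"grip": 50,"delta_pos": [1,0,2.5],"twist": [0.019,-0.018,0.112]},{"grip": 50,"delta_pos": [1.2,0.1,3.6],"twist": [0.019,-0.018,0.112]},{"grip": 50,"delta_pos": [1.2,0.1,3.6],"twist": [0.019,-0.018,0.112]},{"grip": 50,"delta_pos": [1.2,0.1,3.6],"twist": [0.019,-0.018,0.112]}]'

```text
time_s: 11.85
position: [598.1, -33.9, 89.6]
orientation: [0.122, 0.696, 0.697, -0.124]
force: [0.0, -1.0, -0.5]
gripper_width: 0.496
```

Run:
```python
from h import *
st();d=snap("wrist","w10.png");snap("side","d10.png");st()
T=tilt(0,np.radians(-20))
delta([599.5,-61,16],T)
a=cv2.imread("pics/d10.png");cv2.imwrite("pics/d10c.png",cv2.resize(a[150:310,250:430],None,fx=3.7,fy=3.7,interpolation=cv2.INTER_CUBIC))
```

```text
t 11.85 pos [598.1 -33.9  89.6] ydir 0.1 z [-0.002 -0.342 -0.94 ] F [ 0.  -1.  -0.5] w 0.496 j [ 0.04  0.55  1.66 -0.42  1.    0.28]
t 11.95 pos [599.2 -33.9  91. ] ydir 0.0 z [ 0.    -0.342 -0.94 ] F [-0.1 -0.  -0.5] w 0.502 j [ 0.04  0.55  1.65 -0.42  1.    0.28]
t 11.95 delta_pos cm [0.02, 0.03, 7.97] twist [0.0, -0.0, 0.0] rows pos 1.9 rot 0.0
```

View pics/w10.png

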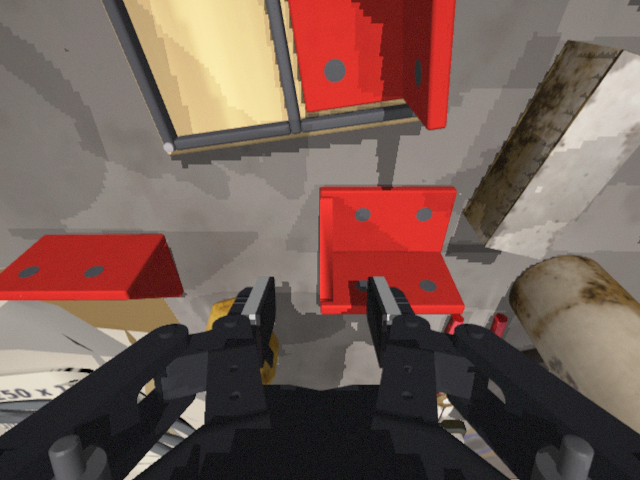

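View pics/d10c.png

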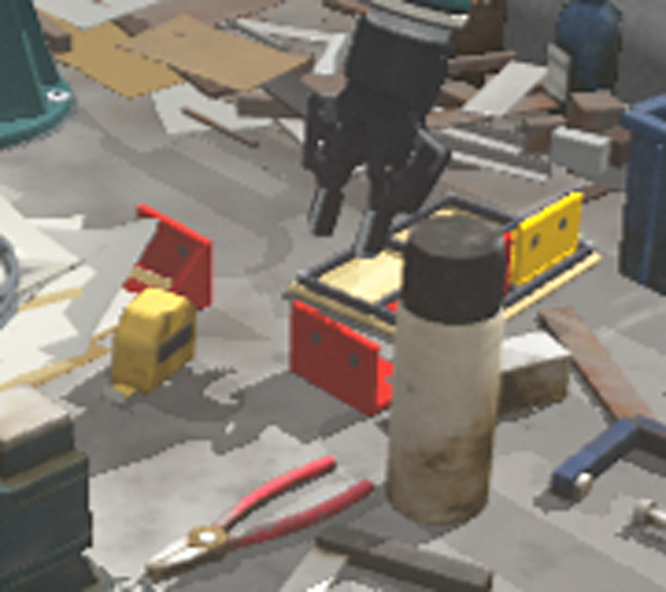

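>>> carry_out --deltas '[{"grip": 50,"delta_pos": [0,0,3],"twist": [0,0,0]},{"grip": 50,"delta_pos": [0,0,5.5],"twist": [0,0,0]},{"grip": 50,"delta_pos": [0,0,7],"twist": [0,0,0]},{"grip": 50,"delta_pos": [0,0.05,7.8],"twist": [0,0,0]},{"grip": 50,"delta_pos": [0,0.05,7.8],"twist": [0,0,0]},{"grip": 20,"delta_pos": [0,0.05,7.8],"twist": [0,0,0]},{"grip": 0,"delta_pos": [0,0.05,7.8],"twist": [0,0,0]},{"grip": 0,"delta_pos": [0,0.05,7.8],"twist": [0,0,0]},{"grip": 0,"delta_pos": [0,0.05,7.8],"twist": [0,0,0]},{"grip": 0,"delta_pos": [0,0.05,7.8],"twist": [0,0,0]},{"grip": 0,"delta_pos": [0,0.05,7.8],"twist": [0,0,0]}]' --squeeze 90

```text
time_s: 12.87
position: [601.1, -60.2, 19.3]
orientation: [0.124, 0.696, 0.697, -0.122]
force: [-0.0, 2.2, 6.6]
gripper_width: 0.07
```

Run:
```python
from h import *
st();d=snap("wrist","w11.png");st()
p,Rc,s=pose()
# heel-relative pivot plan: heel outer at (y=-84,z=0); final rotate by +A about x, heel lifted dz
def plan(A,dz,dy=0):
    a=np.radians(A); r=p-np.array([p[0],-84,0]); M=R.from_rotvec([a,0,0])
    return np.array([p[0],-84+dy,dz])+M.apply(r), M*Rc
for A,dz in [(0,12),(15,15),(30,15),(45,15),(60,15),(70,15),(70,4)]:
    print(A,dz); delta(*plan(A,dz))
```

```text
t 12.87 pos [601.1 -60.2  19.3] ydir 0.1 z [ 0.003 -0.342 -0.94 ] F [-0.   2.2  6.6] w 0.07 j [-0.    0.65  1.7  -0.47  0.85  0.32]
t 12.92 pos [601.1 -60.2  19.3] ydir 0.1 z [ 0.003 -0.342 -0.94 ] F [0.1 1.5 6.3] w 0.066 j [-0.    0.65  1.7  -0.47  0.85  0.32]
0 12
t 12.92 delta_pos cm [-0.41, 0.0, -1.13] twist [0.0, 0.0, 0.0] rows pos 0.3 rot 0.0
15 15
t 12.92 delta_pos cm [-1.25, 0.01, -1.73] twist [-0.0, 0.262, 0.001] rows pos 0.5 rot 2.1
30 15
t 12.92 delta_pos cm [-2.04, 0.01, -1.85] twist [-0.0, 0.524, 0.002] rows pos 0.7 rot 4.2
45 15
t 12.92 delta_pos cm [-2.83, 0.01, -1.75] twist [-0.0, 0.785, 0.003] rows pos 0.8 rot 6.3
60 15
t 12.92 delta_pos cm [-3.57, 0.0, -1.46] twist [-0.0, 1.047, 0.003] rows pos 0.9 rot 8.4
70 15
t 12.92 delta_pos cm [-4.02, 0.0, -1.16] twist [-0.0, 1.222, 0.004] rows pos 1.0 rot 9.8
70 4
t 12.92 delta_pos cm [-3.64, -0.0, -0.13] twist [-0.0, 1.222, 0.004] rows pos 0.9 rot 9.8
```

View pics/w11.png

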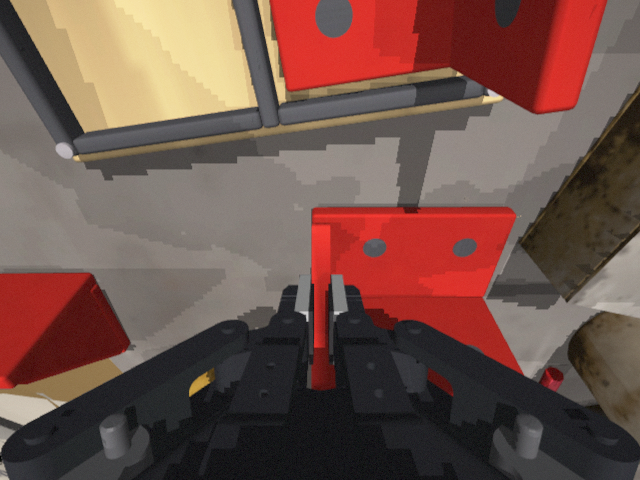

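>>> carry_out --deltas '[{"grip": 0,"delta_pos": [-0.4,0,-1.1],"twist": [0,0,0]},{"grip": 0,"delta_pos": [-0.8,0,-1.5],"twist": [0,0.12,0]},{"grip": 0,"delta_pos": [-1.2,0,-1.75],"twist": [0,0.24,0]},{"grip": 0,"delta_pos": [-1.6,0,-1.8],"twist": [0,0.36,0]},{"grip": 0,"delta_pos": [-1.9,0,-1.85],"twist": [0,0.48,0]},{"grip": 0,"delta_pos": [-2.3,0,-1.85],"twist": [0,0.6,0]},{"grip": 0,"delta_pos": [-2.65,0,-1.8],"twist": [0,0.72,0]},{"grip": 0,"delta_pos": [-3,0,-1.7],"twist": [0,0.84,0]},{"grip": 0,"delta_pos": [-3.35,0,-1.6],"twist": [0,0.96,0]},{"grip": 0,"delta_pos": [-3.6,0,-1.45],"twist": [0,1.07,0]},{"grip": 0,"delta_pos": [-3.6,0,-1.45],"twist": [0,1.08,0]},{"grip": 0,"delta_pos": [-3.6,0,-1.45],"twist": [0,1.08,0]}]'

```text
time_s: 13.92
position: [600.6, -90.7, 43.9]
orientation: [-0.252, 0.661, 0.66, 0.253]
force: [-0.2, 0.7, -3.9]
gripper_width: 0.069
```

Run:
```python
from h import *
st();d=snap("wrist","w12.png");snap("side","d12.png");snap("scene","s12.png");st()
a=cv2.imread("pics/d12.png")[150:310,250:430];b=cv2.imread("pics/s12.png")[150:310,250:430]
cv2.imwrite("pics/d12c.png",cv2.resize(np.hstack([a,b]),None,fx=2.2,fy=2.2,interpolation=cv2.INTER_CUBIC))
```

```text
t 13.92 pos [600.6 -90.7  43.9] ydir -0.1 z [ 0.001  0.667 -0.745] F [-0.2  0.7 -3.9] w 0.069 j [-0.61  0.8   1.5   0.59  1.36 -0.9 ]
t 14.07 pos [601.1 -87.8  46.1] ydir 0.2 z [ 0.     0.666 -0.746] F [ 0.3  0.2 -2.8] w 0.071 j [-0.61  0.79  1.5   0.59  1.36 -0.9 ]
```

View pics/w12.png

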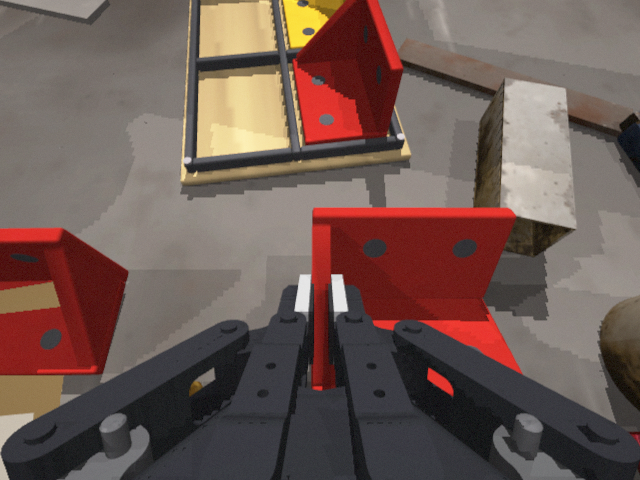

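View pics/d12c.png

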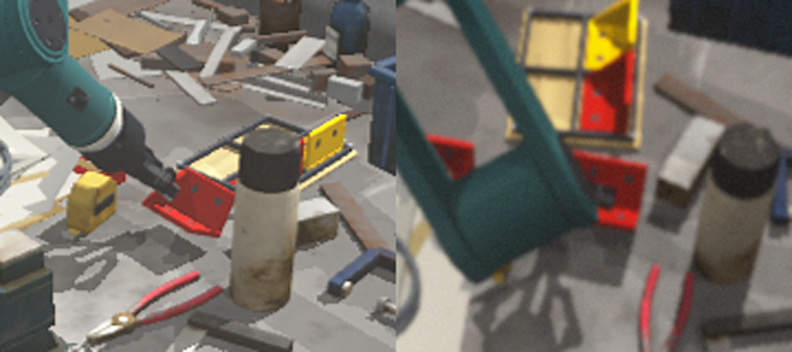

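>>> carry_out --deltas '[{"grip": 0,"delta_pos": [-0.4,0,0.45],"twist": [0,0,0]},{"grip": 0,"delta_pos": [-0.7,0,0.8],"twist": [0,0,0]},{"grip": 0,"delta_pos": [-0.95,0,1.05],"twist": [0,0,0]},{"grip": 0,"delta_pos": [-1,0,1.1],"twist": [0,0,0]},{"grip": 10,"delta_pos": [-1,0,1.1],"twist": [0,0,0]},{"grip": 25,"delta_pos": [-1,0,1],"twist": [0,0,0]},{"grip": 35,"delta_pos": [-1,0,0],"twist": [0,0,0]},{"grip": 35,"delta_pos": [-1,0,-1.5],"twist": [0,0,0]},{"grip": 35,"delta_pos": [-1,0,-3.5],"twist": [0,0,0]},{"grip": 35,"delta_pos": [-1,0,-6],"twist": [0,0,0]},{"grip": 40,"delta_pos": [-1,0,-9],"twist": [0,0,0]},{"grip": 40,"delta_pos": [-1,0,-12],"twist": [0,0,0]}]'

```text
time_s: 15.07
position: [600.9, -176.2, 130.8]
orientation: [-0.251, 0.659, 0.662, 0.253]
force: [-0.1, -0.8, 0.1]
gripper_width: 0.399
```

Run:
```python
from h import *
st();d=snap("wrist","w13.png");snap("side","d13.png");st()
a=cv2.imread("pics/d13.png")[150:310,250:430]
cv2.imwrite("pics/d13c.png",cv2.resize(a,None,fx=3.5,fy=3.5,interpolation=cv2.INTER_CUBIC))
```

```text
t 15.07 pos [ 600.9 -176.2  130.8] ydir 0.2 z [ 0.001  0.666 -0.746] F [-0.1 -0.8  0.1] w 0.399 j [-0.71  0.74  1.35  0.53  1.58 -0.85]
t 15.17 pos [ 603.6 -180.3  133.2] ydir 0.0 z [ 0.008  0.662 -0.75 ] F [-0.2 -0.9 -0.3] w 0.399 j [-0.71  0.73  1.34  0.53  1.58 -0.85]
```

View pics/w13.png

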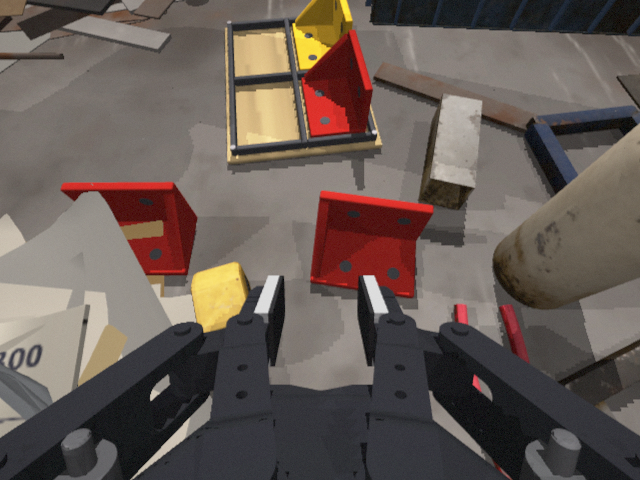

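View pics/d13c.png

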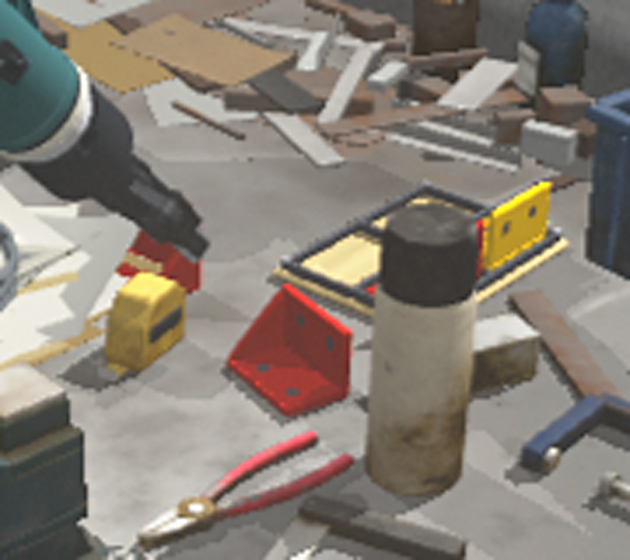

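Run:
```python
from h import *
d=load("w13")
a=plane(d,(320,193),60);b=plane(d,(433,206),60);print(a.round(1),b.round(1),np.linalg.norm(a-b),np.degrees(np.arctan2(*(a-b)[:2][::-1])))
m=(a+b)/2; ang=np.arctan2(*(a-b)[:2][::-1])-np.pi/2
print(m.round(1),np.degrees(ang))
delta([m[0],m[1],130],down(ang))
```

```text
[599.2 -74.1  60. ] [687.4 -85.6  60. ] 88.96584789480465 172.5795581983015
[643.3 -79.8  60. ] 82.57955819830148
t 15.17 delta_pos cm [7.29, 3.96, 6.92] twist [0.528, -0.584, -1.369] rows pos 2.6 rot 12.6
```

>>> carry_out --deltas '[{"grip": 60,"delta_pos": [0.6,0.3,0.4],"twist": [0.044,-0.048,-0.112]},{"grip": 60,"delta_pos": [1.2,0.6,0.8],"twist": [0.088,-0.096,-0.224]},{"grip": 60,"delta_pos": [1.8,0.9,1.3],"twist": [0.13,-0.144,-0.336]},{"grip": 60,"delta_pos": [2.4,1.3,1.9],"twist": [0.173,-0.191,-0.448]},{"grip": 60,"delta_pos": [3,1.6,2.5],"twist": [0.216,-0.239,-0.56]},{"grip": 60,"delta_pos": [3.6,2,3.1],"twist": [0.259,-0.287,-0.672]},{"grip": 60,"delta_pos": [4.2,2.3,3.7],"twist": [0.302,-0.335,-0.784]},{"grip": 60,"delta_pos": [4.8,2.7,4.3],"twist": [0.345,-0.382,-0.896]},{"grip": 60,"delta_pos": [5.4,3,5],"twist": [0.389,-0.43,-1.008]},{"grip": 60,"delta_pos": [6,3.4,5.7],"twist": [0.432,-0.478,-1.12]},{"grip": 60,"delta_pos": [6.6,3.7,6.3],"twist": [0.475,-0.526,-1.232]},{"grip": 60,"delta_pos": [7.3,4,6.9],"twist": [0.519,-0.574,-1.344]}]'

```text
time_s: 16.17
position: [643.7, -79.0, 130.3]
orientation: [-0.013, 0.097, 0.995, 0.013]
force: [-0.3, -0.4, 0.5]
gripper_width: 0.6
```

Run:
```python
from h import *
st();d=snap("wrist","w14.png");st()
delta([643.3,-79.8,130],down(np.radians(82.6)))
```

```text
t 16.17 pos [643.7 -79.  130.3] ydir 78.8 z [-0.024  0.029 -0.999] F [-0.3 -0.4  0.5] w 0.6 j [-0.24  0.54  1.48  0.02  1.15 -1.63]
t 16.22 pos [642.6 -75.3 130.6] ydir 79.3 z [-0.023  0.028 -0.999] F [-2.1  2.7  0.6] w 0.6 j [-0.24  0.53  1.49  0.02  1.15 -1.63]
t 16.22 delta_pos cm [-0.15, -0.43, 0.05] twist [0.024, -0.027, -0.057] rows pos 0.1 rot 0.5
```

View pics/w14.png

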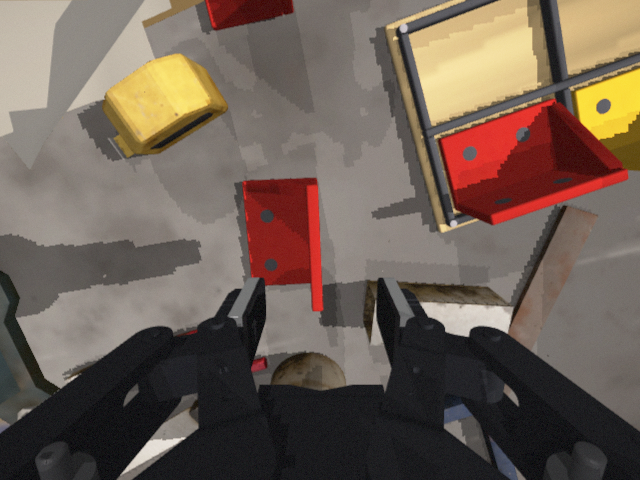

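Run:
```python
from h import *
d=load("w14")
a=plane(d,(313,180),60);b=plane(d,(318,310),60);ang=np.arctan2(*(a-b)[:2][::-1])-np.pi/2;m=(a+b)/2
print(a.round(1),b.round(1),np.linalg.norm(a-b),m.round(1),np.degrees(ang))
delta([m[0]-1,m[1],29],down(ang))
```

```text
[596.5 -72.3  60. ] [686.4 -86.9  60. ] 91.16695175485417 [641.5 -79.6  60. ] 80.76462133548767
t 16.22 delta_pos cm [-0.15, -0.7, 10.15] twist [0.024, -0.028, -0.025] rows pos 2.4 rot 0.4
```

>>> carry_out --deltas '[{"grip": 60,"delta_pos": [-0.1,-0.6,2],"twist": [0.024,-0.028,-0.03]},{"grip": 60,"delta_pos": [-0.15,-0.7,5],"twist": [0.024,-0.028,-0.03]},{"grip": 60,"delta_pos": [-0.15,-0.7,8],"twist": [0.024,-0.028,-0.03]},{"grip": 60,"delta_pos": [-0.15,-0.7,9.8],"twist": [0.024,-0.028,-0.03]},{"grip": 40,"delta_pos": [-0.15,-0.7,10.2],"twist": [0.024,-0.028,-0.03]},{"grip": 0,"delta_pos": [-0.15,-0.7,10.2],"twist": [0.024,-0.028,-0.03]},{"grip": 0,"delta_pos": [-0.15,-0.7,10.2],"twist": [0.024,-0.028,-0.03]},{"grip": 0,"delta_pos": [-0.15,-0.7,10.2],"twist": [0.024,-0.028,-0.03]},{"grip": 0,"delta_pos": [-0.15,-0.7,10.2],"twist": [0.024,-0.028,-0.03]},{"grip": 0,"delta_pos": [-0.15,-0.7,10.2],"twist": [0.024,-0.028,-0.03]},{"grip": 0,"delta_pos": [-0.15,-0.7,10.2],"twist": [0.024,-0.028,-0.03]}]' --squeeze 60

```text
time_s: 17.13
position: [641.5, -79.9, 29.8]
orientation: [0.001, 0.078, 0.997, -0.0]
force: [0.0, -1.5, 5.1]
gripper_width: 0.081
```

Run:
```python
from h import *
st()
n=NEST[3]-4*np.array([np.cos(JY),np.sin(JY)])
print(n);delta([*n,150],down(JY))
```

```text
t 17.13 pos [641.5 -79.9  29.8] ydir 81.0 z [ 0.003 -0.001 -1.   ] F [ 0.  -1.5  5.1] w 0.081 j [-0.23  0.64  1.58  0.    0.91 -1.64]
[563.83660383  69.76885625]
t 17.13 delta_pos cm [9.97, 13.57, -12.05] twist [0.002, 0.002, 1.273] rows pos 5.0 rot 10.2
```

>>> carry_out --deltas '[{"grip": 0,"delta_pos": [0,0,-3],"twist": [0,0,0]},{"grip": 0,"delta_pos": [0,0,-7],"twist": [0,0,0.08]},{"grip": 0,"delta_pos": [0.5,0.5,-10.5],"twist": [0,0,0.2]},{"grip": 0,"delta_pos": [1.5,2,-12],"twist": [0,0,0.32]},{"grip": 0,"delta_pos": [2.5,3.5,-12],"twist": [0,0,0.44]},{"grip": 0,"delta_pos": [3.7,5,-12],"twist": [0,0,0.56]},{"grip": 0,"delta_pos": [5,6.8,-12],"twist": [0,0,0.68]},{"grip": 0,"delta_pos": [6.2,8.5,-12],"twist": [0,0,0.8]},{"grip": 0,"delta_pos": [7.4,10,-12],"twist": [0,0,0.92]},{"grip": 0,"delta_pos": [8.6,11.7,-11.5],"twist": [0,0,1.04]},{"grip": 0,"delta_pos": [9.6,13,-11],"twist": [0,0,1.16]},{"grip": 0,"delta_pos": [10,13.6,-10],"twist": [0,0,1.27]}]'

```text
time_s: 18.13
position: [562.4, 72.0, 130.1]
orientation: [0.001, 0.656, 0.755, 0.001]
force: [0.9, -0.3, -2.9]
gripper_width: 0.084
```

Run:
```python
from h import *
st()
n=NEST[3]-4*np.array([np.cos(JY),np.sin(JY)])
delta([*n,75],down(JY))
```

```text
t 18.13 pos [562.4  72.  130.1] ydir 8.0 z [ 0.003  0.    -1.   ] F [ 0.9 -0.3 -2.9] w 0.084 j [ 0.01  0.42  1.7   0.    1.02 -0.13]
t 18.13 delta_pos cm [-0.24, 0.1, 5.51] twist [0.003, 0.0, -0.002] rows pos 1.3 rot 0.0
```

>>> carry_out --deltas '[{"grip": 0,"delta_pos": [-0.2,0.1,2],"twist": [0,0,0]},{"grip": 0,"delta_pos": [-0.2,0.1,4],"twist": [0,0,0]},{"grip": 0,"delta_pos": [-0.2,0.1,5.5],"twist": [0,0,0]},{"grip": 0,"delta_pos": [-0.2,0.1,5.5],"twist": [0,0,0]},{"grip": 0,"delta_pos": [-0.2,0.1,5.5],"twist": [0,0,0]}]'

```text
time_s: 18.55
position: [562.8, 70.2, 74.6]
orientation: [0.0, 0.656, 0.755, 0.0]
force: [-0.1, 0.3, -2.6]
gripper_width: 0.083
```

Run:
```python
from h import *
st();d=snap("wrist","w15.png");st()
n=NEST[3]-4*np.array([np.cos(JY),np.sin(JY)])
delta([*n,36],down(JY))
```

```text
t 18.55 pos [562.8  70.2  74.6] ydir 8.0 z [ 0.  0. -1.] F [-0.1  0.3 -2.6] w 0.083 j [ 0.    0.5   1.74  0.    0.9  -0.14]
t 18.6 pos [563.9  70.2  75.5] ydir 8.0 z [ 0.003  0.    -1.   ] F [ 0.3  0.6 -3. ] w 0.081 j [ 0.    0.5   1.74  0.    0.9  -0.14]
t 18.6 delta_pos cm [-0.04, -0.02, 3.95] twist [0.003, 0.0, -0.002] rows pos 0.9 rot 0.0
```

View pics/w15.png

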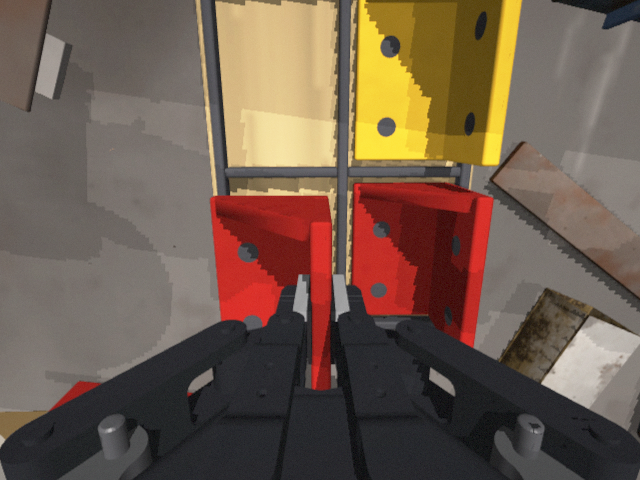

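Run:
```python
from h import *
d=load("w15")
p,_,_=pose();b=p[2]-29.8
for n,uv in [("cross 0,0",(342,172)),("far T 74,0",(464,172)),("near T -74 0",(219,173))]:
    print(n,inv(plane(d,uv,16)).round(1))
print("a: free edge web corner",inv(plane(d,(354,185),14)).round(1))
for n,uv,z in [("web end free corner, want -67,-7",(211,198),b+8),("web end heel flat top, -7,-7",(331,198),b+8),("upright top web-end outer",(332,222),b+60)]:
    print(n,(inv(plane(d,uv,z))).round(1))
```

```text
cross 0,0 [0.1 0.4]
far T 74,0 [73.1  0.3]
near T -74 0 [-73.4  -0.1]
a: free edge web corner [ 7.7 -7.6]
web end free corner, want -67,-7 [-67.   -8.8]
web end heel flat top, -7,-7 [-7.5 -8.9]
upright top web-end outer [-8.7 -8.5]
```

>>> carry_out --deltas '[{"grip": 0,"delta_pos": [0.2,0,0.6],"twist": [0,0,0]},{"grip": 0,"delta_pos": [0.2,0,1.3],"twist": [0,0,0]},{"grip": 0,"delta_pos": [0.2,0,2],"twist": [0,0,0]},{"grip": 0,"delta_pos": [0.2,0,2.7],"twist": [0,0,0]},{"grip": 0,"delta_pos": [0.2,0,3.2],"twist": [0,0,0]},{"grip": 0,"delta_pos": [0.2,0,3.6],"twist": [0,0,0]},{"grip": 0,"delta_pos": [0.2,0,3.9],"twist": [0,0,0]},{"grip": 0,"delta_pos": [0.2,0,4],"twist": [0,0,0]},{"grip": 0,"delta_pos": [0.2,0,4],"twist": [0,0,0]}]'

```text
time_s: 19.35
position: [563.4, 72.2, 35.8]
orientation: [0.001, 0.656, 0.755, 0.001]
force: [-1.4, 0.4, 2.0]
gripper_width: 0.08
```

Run:
```python
from h import *
st();d=snap("wrist","w16.png")
```

```text
t 19.35 pos [563.4  72.2  35.8] ydir 8.0 z [ 0.002  0.    -1.   ] F [-1.4  0.4  2. ] w 0.08 j [ 0.01  0.55  1.77  0.    0.82 -0.13]
```

View pics/w16.png

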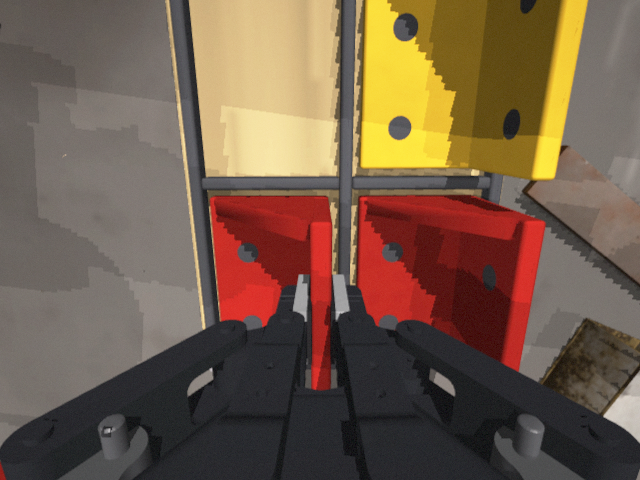

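>>> carry_out --deltas '[{"grip": 20,"delta_pos": [0,0,0],"twist": [0,0,0]},{"grip": 40,"delta_pos": [0,0,0],"twist": [0,0,0]},{"grip": 45,"delta_pos": [0,0,-0.2],"twist": [0,0,0]},{"grip": 45,"delta_pos": [0,0,-2],"twist": [0,0,0]},{"grip": 45,"delta_pos": [0,0,-5],"twist": [0,0,0]},{"grip": 60,"delta_pos": [0,0,-9],"twist": [0,0,0]},{"grip": 60,"delta_pos": [0,0,-13],"twist": [0,0,0]},{"grip": 60,"delta_pos": [-3,-1,-16],"twist": [0,0,0.1]},{"grip": 60,"delta_pos": [-6,-3,-18],"twist": [0,0,0.22]},{"grip": 60,"delta_pos": [-9,-5,-19],"twist": [0,0,0.34]},{"grip": 60,"delta_pos": [-12,-7,-19],"twist": [0,0,0.46]},{"grip": 60,"delta_pos": [-14,-9,-19],"twist": [0,0,0.58]}]'

```text
time_s: 20.4
position: [493.8, -81.6, 227.3]
orientation: [0.002, 0.846, 0.533, 0.002]
force: [0.1, -0.3, -0.6]
gripper_width: 0.6
```

Run:
```python
from h import *
st();d=snap("wrist","w17.png")
delta([445,-75,200],down(np.radians(-87.6)))
for f,uv in [("w1",(252,282)),("w13",(92,195))]: print(f,plane(load(f),uv,36).round())
print(tri([(load("w1"),(252,282)),(load("w13"),(92,195))]))
```

```text
t 20.4 pos [493.8 -81.6 227.3] ydir -25.6 z [ 0.006 -0.002 -1.   ] F [ 0.1 -0.3 -0.6] w 0.6 j [-0.3   0.22  1.73  0.    1.19  0.15]
t 20.45 delta_pos cm [-1.17, -4.43, 2.63] twist [0.003, 0.001, 1.074] rows pos 1.3 rot 8.6
w1 [408. -67.  36.]
w13 [399. -62.  36.]
(array([414.99777336, -72.11994021,  53.5945898 ]), [np.float64(1.5363395677152274), np.float64(1.536339567715221)])
```

View pics/w17.png

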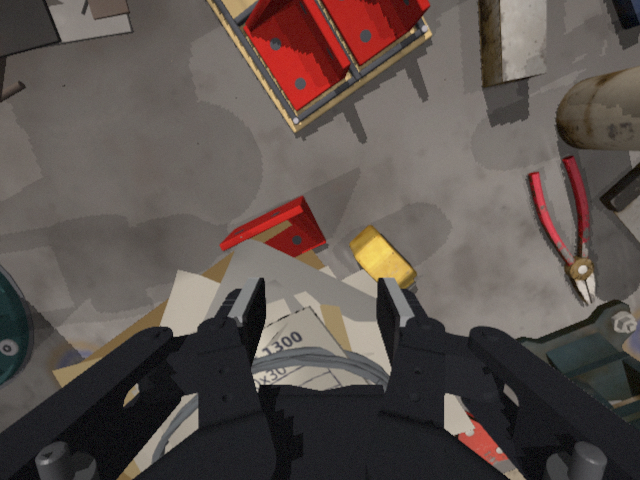

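The grey sheet visibly overlaps this bracket's flat leg. I'll grip near the web end, clear of the sheet, and slide the bracket out towards +y before lifting.

Run:
```python
from h import *
delta([452,-68,140],down(np.radians(-87.6)))
```

```text
t 20.45 delta_pos cm [-0.22, -4.12, 8.62] twist [0.003, 0.001, 1.074] rows pos 2.3 rot 8.6
```

>>> carry_out --deltas '[{"grip": 50,"delta_pos": [0,-1,0.5],"twist": [0,0,0.12]},{"grip": 45,"delta_pos": [0,-2,1],"twist": [0,0,0.24]},{"grip": 45,"delta_pos": [-0.1,-3,2],"twist": [0,0,0.36]},{"grip": 45,"delta_pos": [-0.2,-3.6,3],"twist": [0,0,0.48]},{"grip": 45,"delta_pos": [-0.2,-4.1,4],"twist": [0,0,0.6]},{"grip": 45,"delta_pos": [-0.2,-4.1,5],"twist": [0,0,0.72]},{"grip": 45,"delta_pos": [-0.2,-4.1,6.5],"twist": [0,0,0.84]},{"grip": 45,"delta_pos": [-0.2,-4.1,8],"twist": [0,0,0.96]},{"grip": 45,"delta_pos": [-0.2,-4.1,8.6],"twist": [0,0,1.07]},{"grip": 45,"delta_pos": [-0.2,-4.1,8.6],"twist": [0,0,1.074]}]'

```text
time_s: 21.28
position: [451.3, -67.5, 139.0]
orientation: [0.001, 1.0, 0.019, -0.001]
force: [-0.6, -0.1, 0.3]
gripper_width: 0.45
```

Run:
```python
from h import *
st();d=snap("wrist","w18.png");s=snap("scene","s18.png");st()
cv2.imwrite("pics/s18c.png",cv2.resize(cv2.imread("pics/s18.png")[140:340,220:430],None,fx=3,fy=3,interpolation=cv2.INTER_CUBIC))
```

```text
t 21.28 pos [451.3 -67.5 139. ] ydir -87.8 z [-0.002 -0.002 -1.   ] F [-0.6 -0.1  0.3] w 0.45 j [-0.3   0.27  1.92 -0.    0.95  1.24]
t 21.38 pos [452.4 -67.8 140.4] ydir -87.4 z [ 0.001 -0.003 -1.   ] F [ 1.2 -0.6 -0.4] w 0.451 j [-0.3   0.27  1.92 -0.    0.95  1.23]
```

View pics/w18.png

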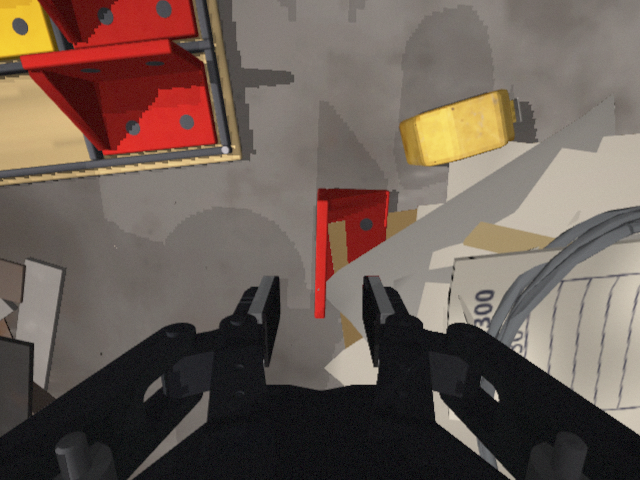

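View pics/s18c.png

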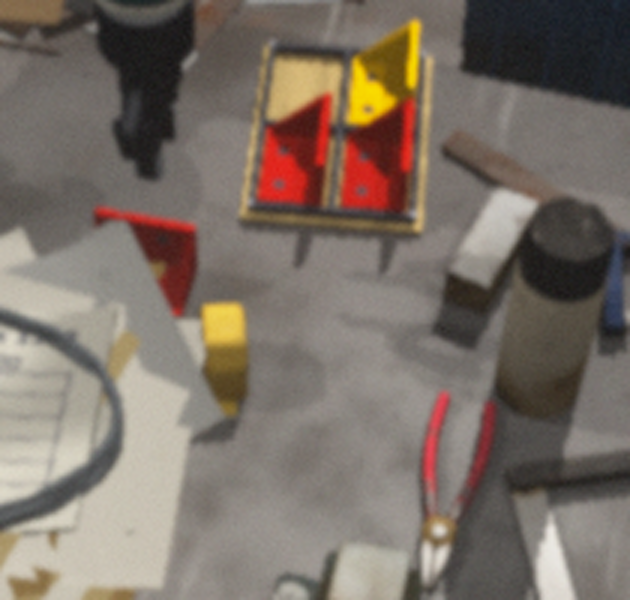

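Run:
```python
from h import *
d=load("w18")
a=plane(d,(321,190),60);b=plane(d,(320,318),60);ang=np.arctan2(*(a-b)[:2][::-1])-np.pi/2
print(a.round(1),b.round(1),np.linalg.norm(a-b),np.degrees(ang))
print("tip from w18,w13",tri([(d,(328,290)),(load("w13"),(92,195)),(load("w17"),(238,247))]))
print("tan patch",plane(d,(337,222),8).round(),plane(d,(344,265),8).round())
ang=np.radians(-88.5)
delta([453,-67.5,29],down(ang))
```

```text
[487.3 -65.5  60. ] [391.4 -68.6  60. ] 95.88049576902306 -88.19503237910425
tip from w18,w13 (array([409.62861031, -73.75161606,  53.36683283]), [np.float64(1.553450146921769), np.float64(3.5390717648390653), np.float64(4.9282900648672285)])
tan patch [453. -81.   8.] [414. -89.   8.]
t 21.38 delta_pos cm [0.05, -0.07, 11.14] twist [0.003, -0.001, 0.019] rows pos 2.7 rot 0.2
```

>>> carry_out --deltas '[{"grip": 45,"delta_pos": [0,0,3.5],"twist": [0,0,0.01]},{"grip": 45,"delta_pos": [0,0,6.5],"twist": [0,0,0.01]},{"grip": 45,"delta_pos": [0,0,8.5],"twist": [0,0,0.01]},{"grip": 45,"delta_pos": [0,0,10],"twist": [0,0,0.01]},{"grip": 45,"delta_pos": [0,0,10.8],"twist": [0,0,0.01]},{"grip": 20,"delta_pos": [0,0,11],"twist": [0,0,0.01]},{"grip": 0,"delta_pos": [0,0,11],"twist": [0,0,0.01]},{"grip": 0,"delta_pos": [0,0,11],"twist": [0,0,0.01]},{"grip": 0,"delta_pos": [0,0,11],"twist": [0,0,0.01]},{"grip": 0,"delta_pos": [0,0,11],"twist": [0,0,0.01]},{"grip": 0,"delta_pos": [0,0,11],"twist": [0,0,0.01]}]'

```text
time_s: 22.3
position: [453.2, -68.4, 31.1]
orientation: [0.002, 1.0, 0.018, 0.001]
force: [-0.0, 1.4, 2.7]
gripper_width: 0.085
```

Run:
```python
from h import *
d=snap("wrist","w19.png");st()
```

```text
t 22.35 pos [453.2 -68.4  31.1] ydir -88.0 z [ 0.003 -0.004 -1.   ] F [-0.9  1.2  4.7] w 0.08 j [-0.3   0.46  2.01 -0.    0.66  1.24]
```

View pics/w19.png

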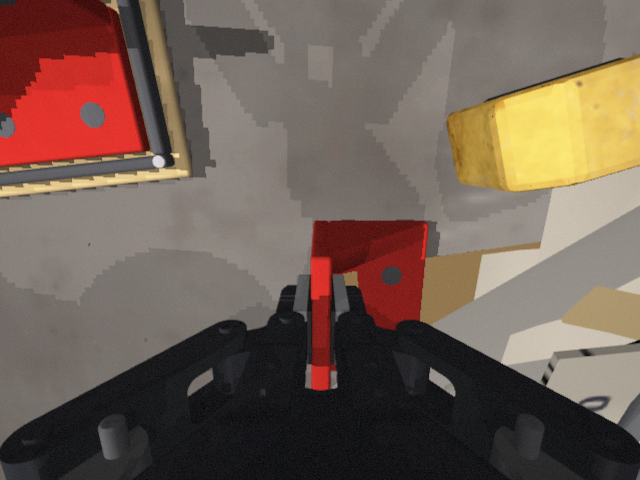

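>>> carry_out --deltas '[{"grip": 0,"delta_pos": [0,0,-0.15],"twist": [0,0,0]},{"grip": 0,"delta_pos": [0,-0.8,-0.15],"twist": [0,0,0]},{"grip": 0,"delta_pos": [0,-1.6,-0.15],"twist": [0,0,0]},{"grip": 0,"delta_pos": [0,-2.4,-0.15],"twist": [0,0,0]}]'

```text
time_s: 22.68
position: [451.9, -43.4, 32.4]
orientation: [0.002, 1.0, 0.017, 0.001]
force: [0.4, -0.0, -4.3]
gripper_width: 0.082
```

>>> carry_out --deltas '[{"grip": 0,"delta_pos": [0,-1,0],"twist": [0,0,0]},{"grip": 0,"delta_pos": [0,-2,0],"twist": [0,0,0]},{"grip": 0,"delta_pos": [0,-3,0],"twist": [0,0,0]},{"grip": 0,"delta_pos": [0,-4,0],"twist": [0,0,0]},{"grip": 0,"delta_pos": [0,-4.5,0],"twist": [0,0,0]}]'

```text
time_s: 23.1
position: [449.8, 3.2, 32.1]
orientation: [0.002, 1.0, 0.018, 0.001]
force: [0.8, -0.1, -3.4]
gripper_width: 0.083
```

Run:
```python
from h import *
d=snap("wrist","w20.png");st()
```

```text
t 23.15 pos [449.8   3.4  32.1] ydir -87.9 z [ 0.001 -0.003 -1.   ] F [-0.3 -0.1 -3.5] w 0.086 j [-0.14  0.45  2.03 -0.    0.66  1.39]
```

View pics/w20.png

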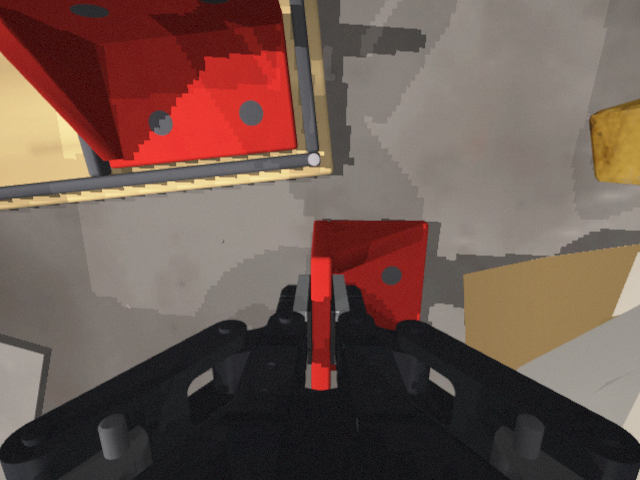

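>>> carry_out --deltas '[{"grip": 0,"delta_pos": [0,0,-3],"twist": [0,0,0]},{"grip": 0,"delta_pos": [0,0.5,-6],"twist": [0,0,-0.1]},{"grip": 0,"delta_pos": [0,1.5,-9],"twist": [0,0,-0.22]},{"grip": 0,"delta_pos": [1,2.5,-12],"twist": [0,0,-0.34]},{"grip": 0,"delta_pos": [3,3.5,-13],"twist": [0,0,-0.46]},{"grip": 0,"delta_pos": [5,4.5,-13],"twist": [0,0,-0.58]},{"grip": 0,"delta_pos": [7,5.5,-13],"twist": [0,0,-0.7]},{"grip": 0,"delta_pos": [9,6.5,-13],"twist": [0,0,-0.82]},{"grip": 0,"delta_pos": [11,7,-13],"twist": [0,0,-0.94]},{"grip": 0,"delta_pos": [13,7.5,-13],"twist": [0,0,-1.06]},{"grip": 0,"delta_pos": [15,8,-13],"twist": [0,0,-1.18]},{"grip": 0,"delta_pos": [17,8,-13],"twist": [0,0,-1.3]}]'

```text
time_s: 24.15
position: [622.9, -71.0, 162.0]
orientation: [0.001, 0.783, 0.622, -0.001]
force: [-0.2, 0.1, -4.4]
gripper_width: 0.082
```

Run:
```python
from h import *
st()
delta([626,-80,110],down(np.radians(90)))
```

```text
t 24.15 pos [622.9 -71.  162. ] ydir -13.1 z [ 0.    -0.003 -1.   ] F [-0.2  0.1 -4.4] w 0.082 j [-0.22  0.46  1.53 -0.    1.15  0.01]
t 24.15 delta_pos cm [-0.79, 0.51, 5.2] twist [-0.002, 0.003, -1.8] rows pos 1.3 rot 14.4
```

>>> carry_out --deltas '[{"grip": 0,"delta_pos": [-0.4,0.2,0],"twist": [0,0,-0.12]},{"grip": 0,"delta_pos": [-0.8,0.5,0],"twist": [0,0,-0.24]},{"grip": 0,"delta_pos": [-0.8,0.5,0],"twist": [0,0,-0.36]},{"grip": 0,"delta_pos": [-0.8,0.5,0],"twist": [0,0,-0.48]},{"grip": 0,"delta_pos": [-0.8,0.5,0],"twist": [0,0,-0.6]},{"grip": 0,"delta_pos": [-0.8,0.5,0],"twist": [0,0,-0.72]},{"grip": 0,"delta_pos": [-0.8,0.5,0],"twist": [0,0,-0.84]},{"grip": 0,"delta_pos": [-0.8,0.5,0],"twist": [0,0,-0.96]},{"grip": 0,"delta_pos": [-0.8,0.5,0],"twist": [0,0,-1.08]},{"grip": 0,"delta_pos": [-0.8,0.5,1],"twist": [0,0,-1.2]},{"grip": 0,"delta_pos": [-0.8,0.5,2],"twist": [0,0,-1.32]},{"grip": 0,"delta_pos": [-0.8,0.5,3],"twist": [0,0,-1.44]}]'

```text
time_s: 25.15
position: [625.5, -80.0, 131.4]
orientation: [-0.0, 0.176, 0.984, -0.002]
force: [-0.4, 0.8, -3.0]
gripper_width: 0.08
```

Run:
```python
from h import *
st()
delta([626,-80,31],down(np.radians(90)))
```

```text
t 25.15 pos [625.5 -80.  131.4] ydir 69.7 z [-0.001 -0.004 -1.   ] F [-0.4  0.8 -3. ] w 0.08 j [-0.23  0.5   1.55 -0.    1.09 -1.45]
t 25.15 delta_pos cm [-0.04, 0.06, 10.04] twist [-0.004, -0.0, -0.354] rows pos 2.4 rot 2.8
```

>>> carry_out --deltas '[{"grip": 0,"delta_pos": [0,0,1],"twist": [0,0,-0.12]},{"grip": 0,"delta_pos": [0,0,2.5],"twist": [0,0,-0.24]},{"grip": 0,"delta_pos": [0,0,5],"twist": [0,0,-0.35]},{"grip": 0,"delta_pos": [0,0,7.5],"twist": [0,0,-0.35]},{"grip": 0,"delta_pos": [0,0,9.3],"twist": [0,0,-0.35]},{"grip": 0,"delta_pos": [0,0,9.9],"twist": [0,0,-0.35]},{"grip": 0,"delta_pos": [0,0,10.1],"twist": [0,0,-0.35]},{"grip": 0,"delta_pos": [0,0,10.1],"twist": [0,0,-0.35]},{"grip": 30,"delta_pos": [0,0,10.1],"twist": [0,0,-0.35]},{"grip": 50,"delta_pos": [0,0,10],"twist": [0,0,-0.35]},{"grip": 50,"delta_pos": [0,0,8],"twist": [0,0,-0.35]},{"grip": 50,"delta_pos": [0,0,5],"twist": [0,0,-0.35]}]'

```text
time_s: 26.15
position: [623.6, -79.8, 79.6]
orientation: [-0.003, 0.002, 1.0, -0.001]
force: [-0.6, 0.1, 0.3]
gripper_width: 0.502
```

>>> carry_out --deltas '[{"grip": 50,"delta_pos": [0,0,-3],"twist": [0,0,0]},{"grip": 50,"delta_pos": [0,0,-6],"twist": [0,0,0]},{"grip": 50,"delta_pos": [0,0,-8],"twist": [0,0,0]},{"grip": 50,"delta_pos": [0,0,-8],"twist": [0,0,0]}]'

```text
time_s: 26.48
position: [628.1, -80.5, 165.4]
orientation: [0.002, 0.002, 1.0, -0.002]
force: [0.9, 0.8, -0.3]
gripper_width: 0.499
```

Run:
```python
from h import *
st();d=snap("wrist","w21.png");st()
```

```text
t 26.48 pos [628.1 -80.5 165.4] ydir 89.8 z [ 0.005 -0.005 -1.   ] F [ 0.9  0.8 -0.3] w 0.499 j [-0.23  0.46  1.51 -0.    1.16 -1.8 ]
t 26.53 pos [626.7 -80.2 163. ] ydir 89.8 z [ 0.001 -0.004 -1.   ] F [-1.   1.2 -0. ] w 0.494 j [-0.23  0.47  1.52 -0.    1.16 -1.8 ]
```

View pics/w21.png

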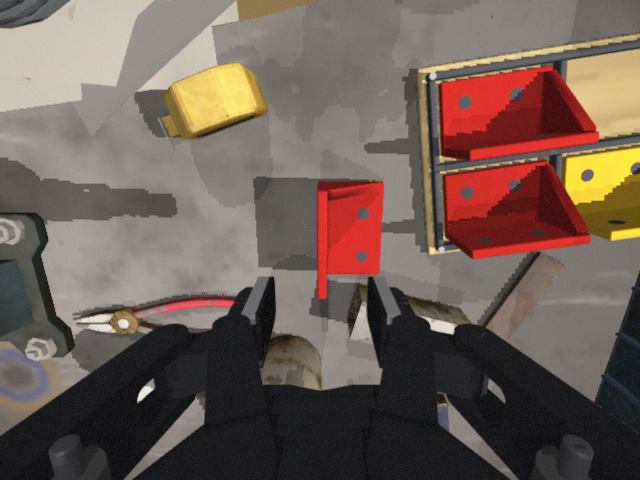

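Same layout as last time. I'll measure it and repeat the web grasp.

Run:
```python
from h import *
d=load("w21")
a=plane(d,(322.5,182),60);b=plane(d,(322.5,298),60);print(a.round(1),b.round(1),np.degrees(np.arctan2(*(a-b)[:2][::-1])))
f=plane(d,(383,181),8);g=plane(d,(380,273),8);print(f.round(1),g.round(1))
xw=(a[0]+f[0])/2+1; yh=f[1]-59.5; print(xw,yh)
T=tilt(0,np.radians(-20))
delta([xw+4,yh+23+27.4,130],T)
print([xw+4,yh+23,16])
```

```text
[588.4 -78.6  60. ] [683.3 -78.8  60. ] 179.90354278749172
[594.2 -24.3   8. ] [683.  -22.9   8. ]
592.2945590652247 -83.80701179712574
t 26.53 delta_pos cm [3.06, 4.68, 3.28] twist [0.271, -0.27, 1.549] rows pos 1.6 rot 12.8
[np.float64(596.2945590652247), np.float64(-60.80701179712574), 16]
```

>>> carry_out --deltas '[{"grip": 50,"delta_pos": [0.3,0.4,0.2],"twist": [0.021,-0.021,0.12]},{"grip": 50,"delta_pos": [0.6,0.8,0.5],"twist": [0.042,-0.042,0.24]},{"grip": 50,"delta_pos": [0.9,1.2,0.8],"twist": [0.063,-0.063,0.36]},{"grip": 50,"delta_pos": [1.2,1.6,1],"twist": [0.084,-0.084,0.48]},{"grip": 50,"delta_pos": [1.5,2,1.2],"twist": [0.105,-0.105,0.6]},{"grip": 50,"delta_pos": [1.8,2.4,1.5],"twist": [0.126,-0.126,0.72]},{"grip": 50,"delta_pos": [2,2.8,1.8],"twist": [0.147,-0.147,0.84]},{"grip": 50,"delta_pos": [2.2,3.2,2],"twist": [0.168,-0.168,0.96]},{"grip": 50,"delta_pos": [2.4,3.6,2.3],"twist": [0.189,-0.189,1.08]},{"grip": 50,"delta_pos": [2.6,4,2.6],"twist": [0.21,-0.21,1.2]},{"grip": 50,"delta_pos": [2.8,4.4,2.9],"twist": [0.231,-0.231,1.32]},{"grip": 50,"delta_pos": [2.9,4.7,3.2],"twist": [0.252,-0.252,1.44]}]'

```text
time_s: 27.53
position: [596.8, -32.7, 129.5]
orientation: [0.116, 0.659, 0.734, -0.117]
force: [-0.4, 0.8, -0.3]
gripper_width: 0.498
```

Run:
```python
from h import *
st()
T=tilt(0,np.radians(-20))
delta([598,-33.4,91],T)
```

```text
t 27.53 pos [596.8 -32.7 129.5] ydir 6.0 z [ 0.016 -0.325 -0.946] F [-0.4  0.8 -0.3] w 0.498 j [ 0.03  0.49  1.64 -0.39  1.04  0.13]
t 27.53 delta_pos cm [1.18, 0.18, 3.66] twist [0.017, -0.017, 0.104] rows pos 0.9 rot 0.9
```

>>> carry_out --deltas '[{"grip": 50,"delta_pos": [0.5,0,1.5],"twist": [0.017,-0.017,0.104]},{"grip": 50,"delta_pos": [1,0.1,2.5],"twist": [0.017,-0.017,0.104]},{"grip": 50,"delta_pos": [1.2,0.2,3.7],"twist": [0.017,-0.017,0.104]},{"grip": 50,"delta_pos": [1.2,0.2,3.7],"twist": [0.017,-0.017,0.104]},{"grip": 50,"delta_pos": [1.2,0.2,3.7],"twist": [0.017,-0.017,0.104]}]'

```text
time_s: 27.95
position: [597.2, -33.8, 89.4]
orientation: [0.122, 0.695, 0.697, -0.123]
force: [-0.5, 0.3, -0.1]
gripper_width: 0.5
```

Run:
```python
from h import *
d=snap("wrist","w22.png");st()
T=tilt(0,np.radians(-20))
delta([598,-60.8,16.5],T)
```

```text
t 28.0 pos [597.8 -33.8  90.3] ydir 0.1 z [-0.001 -0.341 -0.94 ] F [0.2 0.2 0.1] w 0.502 j [ 0.04  0.55  1.66 -0.42  0.99  0.28]
t 28.0 delta_pos cm [-0.01, 0.02, 7.86] twist [-0.001, -0.001, 0.002] rows pos 1.9 rot 0.0
```

View pics/w22.png

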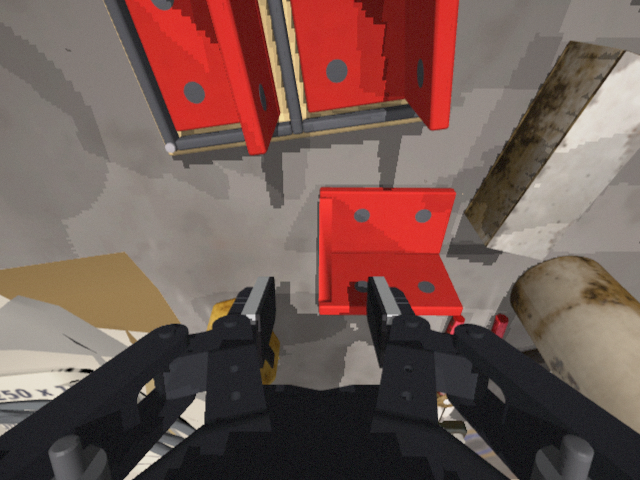

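>>> carry_out --deltas '[{"grip": 50,"delta_pos": [0,0,3],"twist": [0,0,0]},{"grip": 50,"delta_pos": [0,0,5.5],"twist": [0,0,0]},{"grip": 50,"delta_pos": [0,0,7],"twist": [0,0,0]},{"grip": 50,"delta_pos": [0,0.05,7.75],"twist": [0,0,0]},{"grip": 50,"delta_pos": [0,0.05,7.75],"twist": [0,0,0]},{"grip": 20,"delta_pos": [0,0.05,7.75],"twist": [0,0,0]},{"grip": 0,"delta_pos": [0,0.05,7.75],"twist": [0,0,0]},{"grip": 0,"delta_pos": [0,0.05,7.75],"twist": [0,0,0]},{"grip": 0,"delta_pos": [0,0.05,7.75],"twist": [0,0,0]},{"grip": 0,"delta_pos": [0,0.05,7.75],"twist": [0,0,0]},{"grip": 0,"delta_pos": [0,0.05,7.75],"twist": [0,0,0]}]' --squeeze 90

```text
time_s: 28.92
position: [599.6, -60.0, 19.0]
orientation: [0.123, 0.696, 0.697, -0.122]
force: [0.7, 0.7, 6.3]
gripper_width: 0.067
```

Run:
```python
from h import *
st();d=snap("wrist","w23.png")
```

```text
t 28.92 pos [599.6 -60.   19. ] ydir 0.1 z [ 0.002 -0.342 -0.94 ] F [0.7 0.7 6.3] w 0.067 j [-0.    0.65  1.7  -0.47  0.85  0.32]
```

View pics/w23.png

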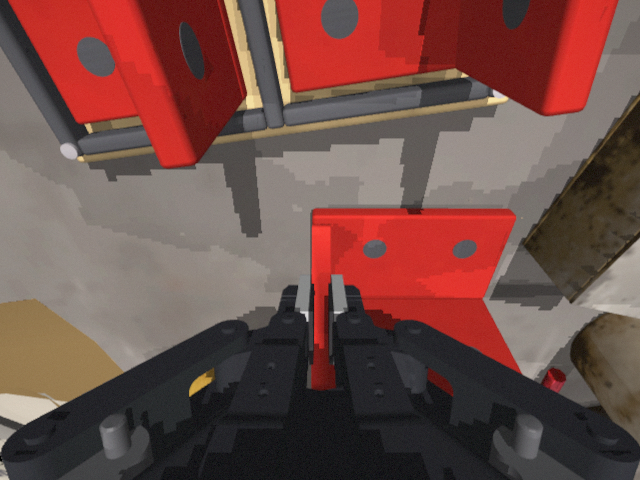

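The grasp looks the same as before, so I'll use the same tipping arc.

>>> carry_out --deltas '[{"grip": 0,"delta_pos": [-0.4,0,-1.1],"twist": [0,0,0]},{"grip": 0,"delta_pos": [-0.8,0,-1.5],"twist": [0,0.12,0]},{"grip": 0,"delta_pos": [-1.2,0,-1.75],"twist": [0,0.24,0]},{"grip": 0,"delta_pos": [-1.6,0,-1.8],"twist": [0,0.36,0]},{"grip": 0,"delta_pos": [-1.9,0,-1.85],"twist": [0,0.48,0]},{"grip": 0,"delta_pos": [-2.3,0,-1.85],"twist": [0,0.6,0]},{"grip": 0,"delta_pos": [-2.65,0,-1.8],"twist": [0,0.72,0]},{"grip": 0,"delta_pos": [-3,0,-1.7],"twist": [0,0.84,0]},{"grip": 0,"delta_pos": [-3.35,0,-1.6],"twist": [0,0.96,0]},{"grip": 0,"delta_pos": [-3.6,0,-1.45],"twist": [0,1.07,0]},{"grip": 0,"delta_pos": [-3.6,0,-1.45],"twist": [0,1.08,0]},{"grip": 0,"delta_pos": [-3.6,0,-1.45],"twist": [0,1.08,0]}]'

```text
time_s: 29.97
position: [599.2, -90.5, 43.6]
orientation: [-0.252, 0.66, 0.661, 0.252]
force: [0.6, -0.2, -3.5]
gripper_width: 0.069
```

Run:
```python
from h import *
d=snap("wrist","w24.png");snap("side","d24.png");st()
a=cv2.imread("pics/d24.png")[150:310,250:430]
cv2.imwrite("pics/d24c.png",cv2.resize(np.hstack([a,cv2.resize(cv2.imread("pics/w24.png"),(213,160))]),None,fx=2,fy=2,interpolation=cv2.INTER_CUBIC))
```

```text
t 30.07 pos [599.5 -88.2  45.3] ydir 0.2 z [-0.001  0.666 -0.746] F [ 1.   0.5 -2.7] w 0.066 j [-0.61  0.79  1.51  0.59  1.36 -0.9 ]
```

View pics/d24c.png

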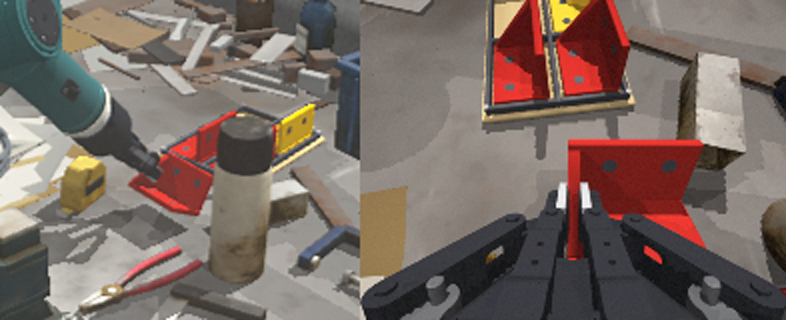

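>>> carry_out --deltas '[{"grip": 0,"delta_pos": [-0.4,0,0.45],"twist": [0,0,0]},{"grip": 0,"delta_pos": [-0.7,0,0.8],"twist": [0,0,0]},{"grip": 0,"delta_pos": [-0.95,0,1.05],"twist": [0,0,0]},{"grip": 0,"delta_pos": [-1,0,1.1],"twist": [0,0,0]},{"grip": 10,"delta_pos": [-1,0,1.1],"twist": [0,0,0]},{"grip": 25,"delta_pos": [-1,0,1],"twist": [0,0,0]},{"grip": 35,"delta_pos": [-1,0,0],"twist": [0,0,0]},{"grip": 35,"delta_pos": [-1,0,-1.5],"twist": [0,0,0]},{"grip": 35,"delta_pos": [-1,0,-3.5],"twist": [0,0,0]},{"grip": 35,"delta_pos": [-1,0,-6],"twist": [0,0,0]},{"grip": 40,"delta_pos": [-1,0,-9],"twist": [0,0,0]},{"grip": 40,"delta_pos": [-1,0,-12],"twist": [0,0,0]}]'

```text
time_s: 31.07
position: [599.4, -176.6, 130.0]
orientation: [-0.252, 0.659, 0.662, 0.252]
force: [0.9, -0.3, -0.8]
gripper_width: 0.402
```

Run:
```python
from h import *
d=snap("wrist","w25.png");st()
```

```text
t 31.12 pos [ 602.  -182.1  134.2] ydir 0.0 z [ 0.006  0.662 -0.75 ] F [ 1.9 -2.3  2. ] w 0.398 j [-0.71  0.73  1.34  0.53  1.58 -0.85]
```

View pics/w25.png

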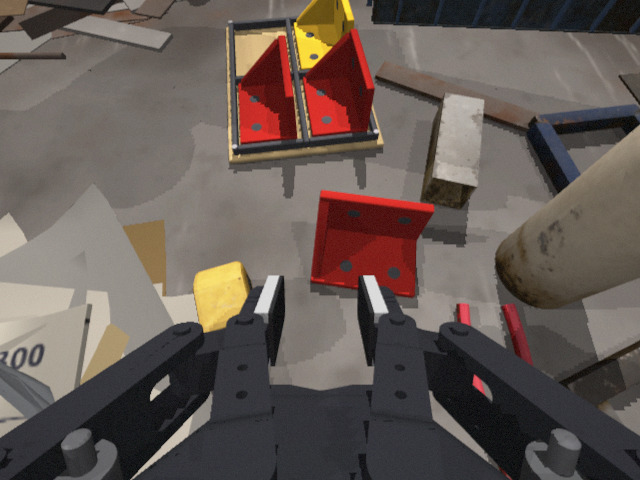

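It tipped over as before, so I'll repeat the vertical regrasp.

Run:
```python
from h import *
d=load("w25")
a=plane(d,(320,193),60);b=plane(d,(433,205),60)
m=(a+b)/2; ang=np.arctan2(*(a-b)[:2][::-1])-np.pi/2
print(m.round(1),np.degrees(ang))
delta([m[0],m[1],130],down(ang))
```

```text
[641.6 -80.2  60. ] 83.10773305111822
t 31.12 delta_pos cm [7.33, 3.96, 7.08] twist [0.529, -0.583, -1.378] rows pos 2.6 rot 12.7
```

>>> carry_out --deltas '[{"grip": 60,"delta_pos": [0.6,0.3,0.4],"twist": [0.044,-0.048,-0.112]},{"grip": 60,"delta_pos": [1.2,0.6,0.8],"twist": [0.088,-0.096,-0.224]},{"grip": 60,"delta_pos": [1.8,0.9,1.3],"twist": [0.13,-0.144,-0.336]},{"grip": 60,"delta_pos": [2.4,1.3,1.9],"twist": [0.173,-0.191,-0.448]},{"grip": 60,"delta_pos": [3,1.6,2.5],"twist": [0.216,-0.239,-0.56]},{"grip": 60,"delta_pos": [3.6,2,3.1],"twist": [0.259,-0.287,-0.672]},{"grip": 60,"delta_pos": [4.2,2.3,3.7],"twist": [0.302,-0.335,-0.784]},{"grip": 60,"delta_pos": [4.8,2.7,4.3],"twist": [0.345,-0.382,-0.896]},{"grip": 60,"delta_pos": [5.4,3,5],"twist": [0.389,-0.43,-1.008]},{"grip": 60,"delta_pos": [6,3.4,5.7],"twist": [0.432,-0.478,-1.12]},{"grip": 60,"delta_pos": [6.6,3.7,6.3],"twist": [0.475,-0.526,-1.232]},{"grip": 60,"delta_pos": [7.3,4,7],"twist": [0.519,-0.574,-1.35]}]'

```text
time_s: 32.12
position: [642.9, -80.8, 131.7]
orientation: [-0.013, 0.097, 0.995, 0.014]
force: [0.2, -0.4, -0.3]
gripper_width: 0.596
```

>>> carry_out --deltas '[{"grip": 60,"delta_pos": [-0.1,0,0],"twist": [0.024,-0.027,-0.03]},{"grip": 60,"delta_pos": [-0.1,0,0],"twist": [0.024,-0.027,-0.03]}]'

```text
time_s: 32.28
position: [643.2, -79.1, 133.0]
orientation: [-0.0, 0.081, 0.997, 0.0]
force: [-0.4, 0.4, 0.9]
gripper_width: 0.602
```

Run:
```python
from h import *
d=snap("wrist","w26.png");st()
```

```text
t 32.33 pos [643.5 -80.  132.8] ydir 80.6 z [-0.002  0.002 -1.   ] F [ 0.6 -0.1  0.9] w 0.597 j [-0.23  0.52  1.5   0.    1.12 -1.64]
```

View pics/w26.png

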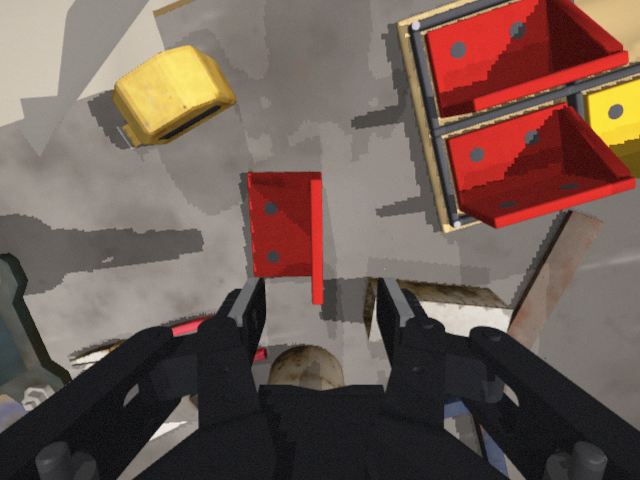

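Run:
```python
from h import *
d=load("w26")
a=plane(d,(316.5,174),60);b=plane(d,(318,303),60);ang=np.arctan2(*(a-b)[:2][::-1])-np.pi/2;m=(a+b)/2
print(a.round(1),b.round(1),np.linalg.norm(a-b),m.round(1),np.degrees(ang))
delta([m[0]+0.5,m[1],30],down(ang))
```

```text
[594.4 -73.   60. ] [684.6 -86.9  60. ] 91.35189983538245 [639.5 -80.   60. ] 81.27041621325836
t 32.33 delta_pos cm [0.33, -0.07, 10.28] twist [0.002, -0.002, -0.012] rows pos 2.5 rot 0.1
```

>>> carry_out --deltas '[{"grip": 60,"delta_pos": [0.2,0,2.5],"twist": [0,0,-0.01]},{"grip": 60,"delta_pos": [0.2,-0.05,5.5],"twist": [0,0,-0.01]},{"grip": 60,"delta_pos": [0.2,-0.05,8.5],"twist": [0,0,-0.01]},{"grip": 60,"delta_pos": [0.2,-0.05,10],"twist": [0,0,-0.01]},{"grip": 40,"delta_pos": [0.2,-0.05,10.3],"twist": [0,0,-0.01]},{"grip": 0,"delta_pos": [0.2,-0.05,10.3],"twist": [0,0,-0.01]},{"grip": 0,"delta_pos": [0.2,-0.05,10.3],"twist": [0,0,-0.01]},{"grip": 0,"delta_pos": [0.2,-0.05,10.3],"twist": [0,0,-0.01]},{"grip": 0,"delta_pos": [0.2,-0.05,10.3],"twist": [0,0,-0.01]},{"grip": 0,"delta_pos": [0.2,-0.05,10.3],"twist": [0,0,-0.01]},{"grip": 0,"delta_pos": [0.2,-0.05,10.3],"twist": [0,0,-0.01]}]' --squeeze 60

```text
time_s: 33.25
position: [642.6, -80.7, 31.3]
orientation: [0.001, 0.077, 0.997, 0.0]
force: [1.2, -2.7, 4.4]
gripper_width: 0.077
```

Run:
```python
from h import *
st()
n=NEST[2]-4*np.array([np.cos(JY),np.sin(JY)])
print(n);delta([*n,180],down(JY))
```

```text
t 33.25 pos [642.6 -80.7  31.3] ydir 81.2 z [ 0.001  0.001 -1.   ] F [ 1.2 -2.7  4.4] w 0.077 j [-0.23  0.64  1.58  0.    0.92 -1.65]
[549.1828757  172.73131665]
t 33.25 delta_pos cm [13.11, 23.62, -14.86] twist [0.002, 0.0, 1.275] rows pos 7.4 rot 10.2
```

>>> carry_out --deltas '[{"grip": 0,"delta_pos": [0,0,-3.5],"twist": [0,0,0]},{"grip": 0,"delta_pos": [0,0,-7.5],"twist": [0,0,0.08]},{"grip": 0,"delta_pos": [0.3,0.5,-11.5],"twist": [0,0,0.2]},{"grip": 0,"delta_pos": [1,2,-14.5],"twist": [0,0,0.32]},{"grip": 0,"delta_pos": [2.5,4.5,-15],"twist": [0,0,0.44]},{"grip": 0,"delta_pos": [4,7.5,-15],"twist": [0,0,0.56]},{"grip": 0,"delta_pos": [5.8,10.5,-15],"twist": [0,0,0.68]},{"grip": 0,"delta_pos": [7.6,13.5,-15],"twist": [0,0,0.8]},{"grip": 0,"delta_pos": [9.2,16.5,-15],"twist": [0,0,0.92]},{"grip": 0,"delta_pos": [10.7,19.2,-15],"twist": [0,0,1.04]},{"grip": 0,"delta_pos": [12,21.7,-15],"twist": [0,0,1.16]},{"grip": 0,"delta_pos": [13.1,23.6,-14.5],"twist": [0,0,1.275]}]'

```text
time_s: 34.25
position: [548.0, 175.1, 177.0]
orientation: [-0.0, 0.657, 0.754, 0.001]
force: [1.0, 0.9, -4.4]
gripper_width: 0.085
```

Run:
```python
from h import *
d=snap("wrist","w27.png");st()
n=NEST[2]-4*np.array([np.cos(JY),np.sin(JY)])
delta([*n,77],down(JY))
```

```text
t 34.3 pos [545.4 178.  175.4] ydir 7.4 z [-0.002  0.004 -1.   ] F [-2.8  4.2 -4. ] w 0.081 j [0.19 0.38 1.63 0.01 1.13 0.06]
t 34.3 delta_pos cm [-0.62, 0.32, 9.84] twist [-0.002, -0.005, -0.013] rows pos 2.4 rot 0.1
```

View pics/w27.png

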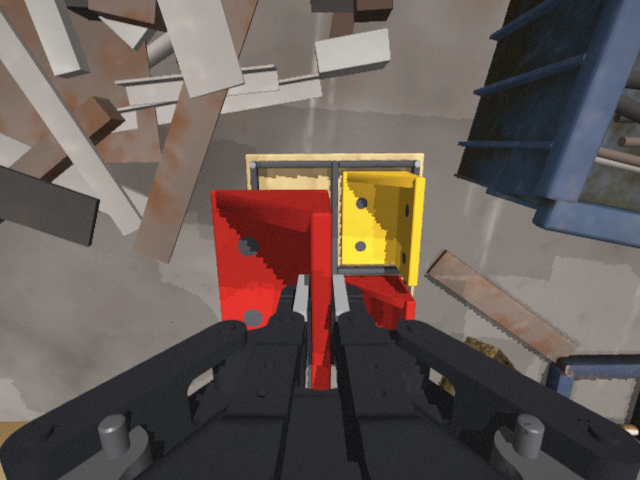

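>>> carry_out --deltas '[{"grip": 0,"delta_pos": [-0.4,0.2,0.5],"twist": [0,0,-0.012]},{"grip": 0,"delta_pos": [-0.6,0.3,2.5],"twist": [0,-0.005,-0.012]},{"grip": 0,"delta_pos": [-0.6,0.3,5.5],"twist": [0,-0.005,-0.012]},{"grip": 0,"delta_pos": [-0.6,0.3,8.5],"twist": [0,-0.005,-0.012]},{"grip": 0,"delta_pos": [-0.6,0.3,9.8],"twist": [0,-0.005,-0.012]},{"grip": 0,"delta_pos": [-0.6,0.3,9.8],"twist": [0,-0.005,-0.012]},{"grip": 0,"delta_pos": [-0.6,0.3,9.8],"twist": [0,-0.005,-0.012]}]'

```text
time_s: 34.88
position: [548.2, 172.1, 76.5]
orientation: [-0.001, 0.656, 0.755, -0.002]
force: [0.3, -0.4, -3.5]
gripper_width: 0.078
```

Run:
```python
from h import *
d=snap("wrist","w28.png");st()
n=NEST[2]-4*np.array([np.cos(JY),np.sin(JY)])
delta([*n,37],down(JY))
```

```text
t 34.93 pos [549.4 172.5  77.7] ydir 8.1 z [-0.001 -0.001 -1.   ] F [ 0.5  0.6 -3.1] w 0.086 j [ 0.18  0.5   1.72 -0.    0.92  0.04]
t 34.93 delta_pos cm [0.03, -0.02, 4.07] twist [-0.002, 0.0, -0.001] rows pos 1.0 rot 0.0
```

View pics/w28.png

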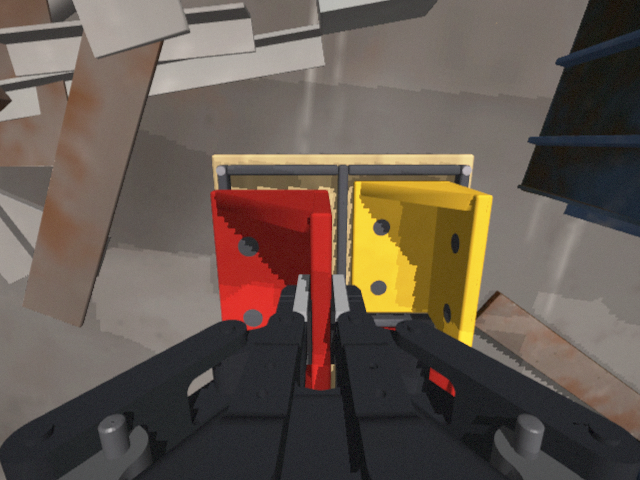

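Run:
```python
from h import *
d=load("w28")
p,_,_=pose();b=p[2]-31.3
for n,uv in [("T 0,104",(342,170)),("far 74,104",(465,170)),("near -74 104",(223,170))]:
    print(n,inv(plane(d,uv,16)).round(1))
print("sample: free web corner, 7,97",inv(plane(d,(354,183),14)).round(1))
for n,uv,z in [("web end free corner, want -67,97",(211,191),b+8),("web end heel flat top, -7,97",(331,191),b+8),("upright top web-end outer",(332,214),b+60)]:
    print(n,(inv(plane(d,uv,z))).round(1))
```

```text
T 0,104 [ -0.2 104.3]
far 74,104 [ 73.7 104.4]
near -74 104 [-72.  104.2]
sample: free web corner, 7,97 [ 7.4 96.3]
web end free corner, want -67,97 [-67.4  97.2]
web end heel flat top, -7,97 [-7.7 97.3]
upright top web-end outer [-8.6 97.1]
```

>>> carry_out --deltas '[{"grip": 0,"delta_pos": [0,0,0.6],"twist": [0,0,0]},{"grip": 0,"delta_pos": [0,0,1.3],"twist": [0,0,0]},{"grip": 0,"delta_pos": [0,0,2],"twist": [0,0,0]},{"grip": 0,"delta_pos": [0,0,2.7],"twist": [0,0,0]},{"grip": 0,"delta_pos": [0,0,3.3],"twist": [0,0,0]},{"grip": 0,"delta_pos": [0,0,3.7],"twist": [0,0,0]},{"grip": 0,"delta_pos": [0,0,4],"twist": [0,0,0]},{"grip": 0,"delta_pos": [0,0,4.15],"twist": [0,0,0]},{"grip": 0,"delta_pos": [0,0,4.15],"twist": [0,0,0]}]'

```text
time_s: 35.68
position: [549.0, 172.4, 37.3]
orientation: [-0.001, 0.656, 0.755, -0.001]
force: [-3.5, -0.8, 8.9]
gripper_width: 0.08
```

Run:
```python
from h import *
d=snap("wrist","w29.png");st()
```

```text
t 35.73 pos [549.1 172.4  37.3] ydir 8.1 z [-0.002 -0.001 -1.   ] F [-3.2 -1.3  8. ] w 0.081 j [ 0.18  0.56  1.74 -0.    0.84  0.04]
```

View pics/w29.png

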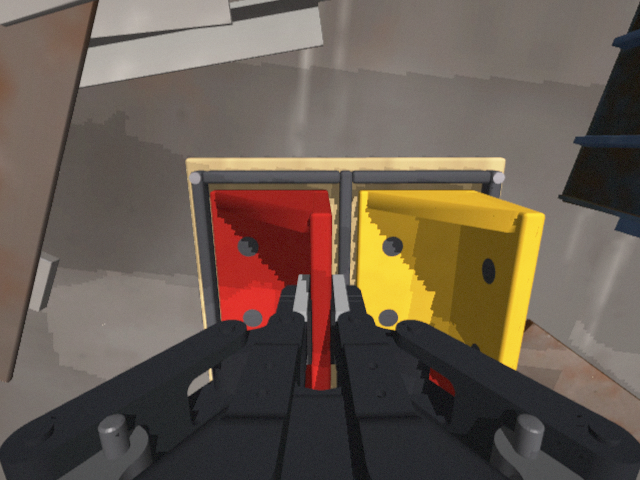

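The third bracket is seated in its pocket, so I'll release it, retreat and look.

>>> carry_out --deltas '[{"grip": 20,"delta_pos": [0,0,0],"twist": [0,0,0]},{"grip": 40,"delta_pos": [0,0,0],"twist": [0,0,0]},{"grip": 45,"delta_pos": [0,0,-0.2],"twist": [0,0,0]},{"grip": 45,"delta_pos": [0,0,-2],"twist": [0,0,0]},{"grip": 45,"delta_pos": [0,0,-5],"twist": [0,0,0]},{"grip": 50,"delta_pos": [0,0,-9],"twist": [0,0,0]},{"grip": 50,"delta_pos": [0,0,-13],"twist": [0,0,0]},{"grip": 50,"delta_pos": [-3,0,-17],"twist": [0,0,0]},{"grip": 50,"delta_pos": [-6,0,-20],"twist": [0,0,0]},{"grip": 50,"delta_pos": [-9,0,-22],"twist": [0,0,0]},{"grip": 50,"delta_pos": [-12,0,-22],"twist": [0,0,0]},{"grip": 50,"delta_pos": [-12,0,-22],"twist": [0,0,0]}]'

```text
time_s: 36.73
position: [569.1, 48.6, 260.3]
orientation: [0.003, 0.657, 0.754, -0.0]
force: [0.3, 0.3, -1.0]
gripper_width: 0.497
```

Run:
```python
from h import *
d=snap("wrist","w30.png");st();snap("side","d30.png");snap("scene","s30.png")
a=cv2.imread("pics/d30.png")[150:310,230:430];b=cv2.imread("pics/s30.png")[140:300,230:430]
cv2.imwrite("pics/d30c.png",cv2.resize(np.hstack([a,b]),None,fx=2,fy=2,interpolation=cv2.INTER_CUBIC))
```

```text
t 36.78 pos [567.6  51.1 258.8] ydir 7.9 z [ 0.001 -0.002 -1.   ] F [-0.8  0.2 -0.8] w 0.498 j [-0.03  0.29  1.54 -0.    1.31 -0.17]
```

View pics/w30.png

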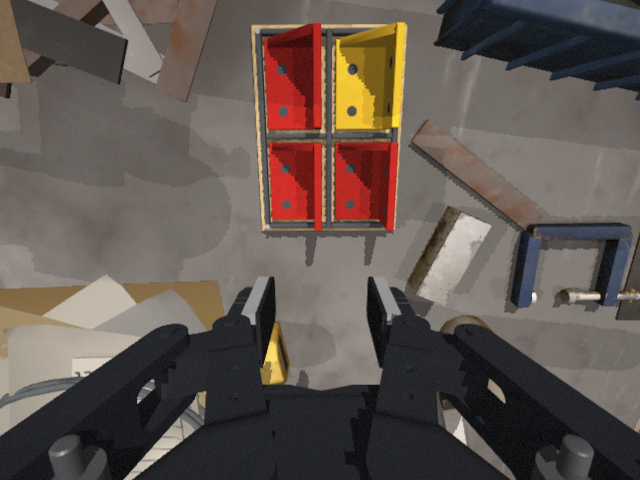

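View pics/d30c.png

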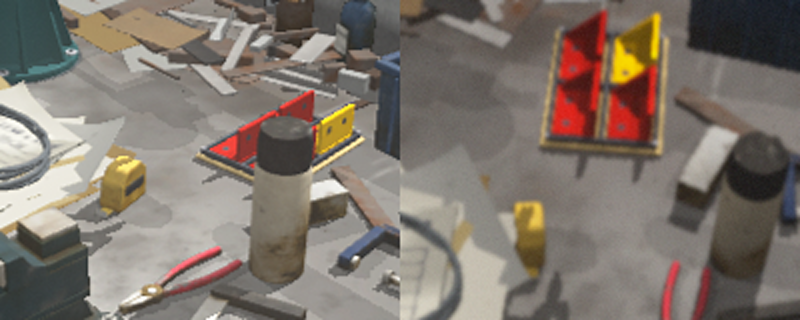

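Run:
```python
from h import *
d=load("w30")
big=cv2.resize(cv2.imread("pics/w30.png")[15:240,245:415],None,fx=3.5,fy=2.6)
for n,l in {"n1 want (7,-7)(7,-97)":[(334,143),(335,222)],"n2 (-67,97)(-67,7)":[(263,43),(267,131)],"n3 (-67,-7)(-67,-97)":[(269,143),(272,220)]}.items():
    print(n,[inv(plane(d,u,14)).round(1).tolist() for u in l])
for n,l in {"n1 top outer (67,-7)(67,-97)":[(397,143),(393,231)],"n2 (-7,97)":[(320,24),(321,130)],"n3 (-7,-7)":[(321,143),(321,231)]}.items():
    print(n,[inv(plane(d,u,66)).round(1).tolist() for u in l])
arm.hand_in()
```

```text
n1 want (7,-7)(7,-97) [[6.5, -7.8], [8.4, -99.7]]
n2 (-67,97)(-67,7) [[-68.5, 93.1], [-68.5, 5.3]]
n3 (-67,-7)(-67,-97) [[-66.9, -7.6], [-67.4, -96.9]]
n1 top outer (67,-7)(67,-97) [[65.9, -7.3], [67.2, -96.7]]
n2 (-7,97) [[-9.1, 95.3], [-8.4, 5.0]]
n3 (-7,-7) [[-8.4, -7.1], [-8.6, -96.4]]
the job is handed in; nothing more can be done
```

All three red brackets are in the jig, one per pocket and standing as the sample does. I handed the job in at about 37 s of the 72 s allowed.

- **bracket_a:** it already lay as the sample does, so I carried it straight to the far right pocket without tipping it.
- **The two mirrored brackets:** I set each down on clear bench, gripped it by the web, turned it about 62° over its heel and let it fall. I then regripped each one and placed it, the first in the near right pocket and the second in the near left.
- **Paper sheet:** one of the mirrored brackets lay under the edge of a sheet, so I slid it clear before lifting it. The force readings showed no snag.

**Last checks:** the final wrist picture put the bracket corners within about 4 mm of where they belong, against the 9 mm allowed. The largest error was one hand-picked corner of the near left bracket. Its other corner readings and the check just before I lowered it were within about 2 mm.

All three look flat and seated in the pictures, and I saw no sign that any tool or offcut had been moved. I did not measure the brackets' height, tilt or the tools' positions separately at the end. No check failed, and one move was refused because it was badly formatted, so I sent it again.

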